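Reset the corner nailer and hold its clamp lever level

TASK

The frame-corner nailer has tripped: take the reset pin from its wooden stand, push it down the small hole in the control box until the button at the bottom is fully pressed (leave the raised round button alone), and put the pin back upright and fully down in its stand. Then push the nailer's spring lever down by its rubber pad until the lever is level, which clamps the mitred corner, but not on to the bottom, which would fire a nail. Finish while still holding the lever level with the arm, letting nothing else carry it, and leave the other things on the table where they are.

Things in the scene. Friction and masses are not known exactly. Their poses are not given: they have to be found in the camera images.
- pin_c (a point): Reset pin, loose, standing upright in its stand: round dark-wood handle 20 mm across and 70 mm long with a flat shoulder below, and under it a steel rod 6 mm across and 40 mm long. This point is the centre of the handle, on its axis: the handle's top is 35 mm above it, the shoulder 35 mm below, the rod's tip 75 mm below. About 50 g. z is up along the pin.
- pin: The same reset pin; origin at the tip of the rod, z up along the pin.
- stand: Pin stand, fixed: wooden block 80 x 80 x 50 mm with one hole in the middle of its top, 11 mm across and 45 mm deep. Origin at the centre of its underside, z up. With the pin home its shoulder rests on the block's top, so the handle centre is 85 mm above the table, over the block's centre.
- control: Control box, fixed: 100 (x) x 150 (y) x 65 mm, grey with an aluminium top. Origin at the centre of its underside, z up. Round hole in its top at y = +38 mm, raised button at y = -35 mm. It and the pin stand lie on opposite sides of the nailer, either way round.
- hole (a point): Mouth of the round hole in the control box's flat top, at the centre: 16 mm across, 65 mm above the table. The reset button lies inside, 12 mm across, its top 10 mm below the mouth.
- reset (a joint): Travel of the reset button in the hole, m: 0 up, 0.006 fully down; springs back. 2 N starts it, 5 N holds it fully down.
- raised (a joint): Travel of the raised round button (32 mm across, standing above the control box's top): 0 up, 0.006 down. Not to be pressed.
- press: Corner nailer, fixed: grey bed 200 x 150 x 50 mm with a mitred wooden corner on it (two bars spreading at 45 degrees towards the robot's side, tops 70 mm above the table) and a column at its far side, cheeks up to 203 mm. Origin on the table 5 mm before the column's near face and 15 mm before the lever's hinge; the lever points along its own -x.
- pivot (a point): The lever's hinge: a level axis along the nailer's y, 170 mm above the table.
- pad (a point): Centre of the upper face of the rubber palm pad, 60 x 60 x 16 mm, at the end of the lever. The pad's centre is 180 mm from the hinge axis and this face lies 8 mm above the lever's centre line: 248 mm above the table at rest, 178 mm when the lever is level. The pad moves in an arc about the hinge, 180 mm out along the nailer's -x when level.
- lever (a joint): Lever angle, rad: 0 at rest (sprung up, 0.40 above level), 0.40 level (clamps the corner), past 0.57 it fires, 0.72 at the stop. Springs back up when let go; pushing the pad takes about 6 N to start, 10 N at level, 13 N at the stop.
- glue: white plastic glue bottle, 56 mm across, 150 mm tall; loose, to be left alone
- tape: paper tape roll lying flat, 90 mm across, 24 mm tall; loose, to be left alone
- wedge: small wooden stretcher wedge, 8 mm thick, 68 mm long; loose, to be left alone
- hammer: hammer lying flat; loose, to be left alone
- jar: glass jar with a steel cap, 70 mm across, 90 mm tall; loose, to be left alone
- brush: brush lying flat; loose, to be left alone
- offcut: wooden bar offcut, 110 x 36 x 20 mm; loose, to be left alone
Not all that is in view belongs to the job. Of the things that look like the stand, take the one that is nearest to the robot's base at the start.

How it is judged:
By the outcome, as a careful person would: the job done as asked, in the order asked, and still so for the second after the job is handed in, while the arm keeps its last pose, push and grip.
It also fails if it takes over 72 s, if anything falls off the work surface, if the arm or the gripper's body presses on something with over 40 N, if the wrist force passes 120 N, or if a joint passes its speed limit or range.

ROBOT

A 6-joint arm with a two-finger parallel gripper is mounted at the origin on the work surface. World frame = base frame: x ahead of the robot, y to its left, z up, the work surface at z = 0. Lengths are in m, angles in rad, forces in N, time in s.
With the tool pointing down it reaches from about 0.225 to 0.875 m from the base axis. Payload 3.4 kg.
Tool frame: the origin (TCP) lies midway between the tips of the shut fingers; the grasp point (between the pads) lies behind it (manip.grip_point_offset is the z of the grasp point in the tool frame, in m); z points along the fingers, x is the direction in which the jaws open and shut, and the axes are right-handed (so a half turn about z gives the same grasp; the last joint's range is limited). The gripper opens to 85 mm and grips with 20 to 120 N. Pads are 22 mm wide; open, the fingers measure 114 mm over their backs; the gripper's body (76 mm by 85 mm) begins 54 mm behind the grasp point. The pads swing forward as they close: fully open they stand 13 mm farther back than shut.
Start: joints at [-1.283, 0.276, 1.505, -0, 1.361, -0.121], TCP at [0.229, -0.528, 0.231] pointing down, gripper open.
Joint ranges: [-2.89, 2.89], [-0.75, 2.08], [0.22, 2.7], [-1.18, 4.32], [0.11, 2.71], [-2.7, 2.7]. Speed limits (rad/s): [2.57, 2.57, 3.14, 3.14, 3.14, 3.14].

INTERFACE

Orientations are given as a unit quaternion [w, x, y, z].
In Python, from rig import manip, eyes, recognise, regions_of, mark_of gives the robot as it stands.
- The arm moves only by the shell command python3 -m inch 'ROWS' [FORCE]. ROWS is JSON, a list of rows, each a list of 5 numbers: the gripper command: -1 is shut, 1 is fully open, values between are in proportion, then the shift along the tool's x, y, z in mm, then the turn about the tool's z in degrees. A call has 1 to 20 rows; each row shifts and turns the pose as measured when the row begins, along the tool's axes as they then stand; what a row does not reach is not made up. A row lasts 1/12 s, in which the tool goes at most 41.7 mm and 7.16 degrees, less where a joint would pass 70% of its speed; a pose out of reach is approached as far as the arm can. A call with a gripper value outside its range is refused whole. The fingers move at their own pace and stop on an object; FORCE is the grip in N (left out, the last holds). Time passes only in rows, so rows that do not move let the fingers close. It gives the time, the measured TCP pose, the force and the opening at its end, in the units of the state.
- manip.get_state(): the state, without advancing time (a new reading comes with each control period).
- eyes.get_image(name): name is "scene" or "side" or "wrist"; returns a dict with "frame" (384x512x3 uint8, red, green, blue), "K" (3x3 intrinsics, pixels), "rvec" (rotation vector, rad) and "tvec" (3), from world to camera coordinates, as OpenCV has them; the wrist camera has in their place "mount" (4x4, takes a point from camera to tool coordinates, whose origin is the TCP and whose axes are the tool frame's). Camera axes: x right, y down, z forward; pixel columns grow to the right and rows downward; lengths in m; the calibration is good to about 2 mm. The wrist camera is an equidistant fisheye: a pixel r from the principal point sees the ray r / f radians off the axis. A picture is of the moment at which its call begins: read the wrist's pose just before it. There is no depth.
- manip.sign_off(): hands the job in, once; it reports no verdict.
Trained networks look in a picture, given as the dict that the camera call returned (one of the last four; its "shot" number tells which), for a name from the list of things; names that differ only in an ending like _2 or _b are one class to them, and where a whole thing is asked for, a point or a joint stands for the part that bears it (a point fixed in the world has none). Each returns a list of dicts, best first, with "confidence" (0 to 1); they miss things now and then, are a little off and sometimes report something else, mostly with a low value. They report only what shows in the picture. A call takes as long as a camera call. They do not tell look-alikes from the thing itself.
- recognise(picture, target): "bbox" ([left, top, width, height] in pixels, round what is visible of it).
- regions_of(picture, target): "mask" (384x512 bool, what is visible of it) and "bbox" ([left, top, width, height] in pixels, round what is visible of it).
- mark_of(picture, target): "point" ([row, column] in pixels: a listed point, or the origin of a listed thing).
The state is a dict: "clock": time; "qpos": joint angles; "qd": joint speeds; "effort": joint torques, N m; "position": TCP position; "ee_rot": TCP orientation; "contact_force": force on the tool from outside, world axes, zero at the start; "moment": the same for the moment, N m; "width": finger opening in m.
Only numpy, scipy, OpenCV 4.12 (cv2) and the standard library are available. Lean on these libraries where they do the work, as an engineer would, in place of code of your own. Each camera call takes 0.05 s, during which the arm holds its last target.

## Working session

There is one attempt and no reset: what is moved stays moved. The work goes in short steps, Python scripts to look and compute and a shell command to move; the robot and the scene stay as the last step left them, time stands still between calls to the robot, and variables do not carry over. Pictures are saved under pics/ and viewed, and the job is handed in when it is done.

```bash
ls; mkdir -p pics; cat > h.py <<'E'
import numpy as np, cv2
from rig import manip, eyes, recognise, regions_of, mark_of
from scipy.spatial.transform import Rotation as R
def save(p,n,s=1.5): cv2.imwrite('pics/'+n, cv2.resize(p['frame'][:,:,::-1],None,fx=s,fy=s))
def ray(p,rc,st=None):
    r,c=rc; K=p['K']
    if 'rvec' in p:
        Rm=cv2.Rodrigues(np.array(p['rvec'],float))[0]; t=np.array(p['tvec']).ravel()
        d=Rm.T@np.linalg.inv(K)@np.array([c,r,1.]); return -Rm.T@t, d/np.linalg.norm(d)
    x=(c-K[0][2])/K[0][0]; y=(r-K[1][2])/K[1][1]; th=np.hypot(x,y); 
    d=np.array([np.sin(th)*x/max(th,1e-9),np.sin(th)*y/max(th,1e-9),np.cos(th)])
    M=np.array(p['mount']); q=st['ee_rot']; T=R.from_quat([q[1],q[2],q[3],q[0]]).as_matrix()
    return T@M[:3,3]+np.array(st['position']), T@M[:3,:3]@d
def atz(o,d,z): return o+d*(z-o[2])/d[2]
def proj(p,X,st=None):
    X=np.array(X,float).reshape(-1,3)
    if 'rvec' in p:
        return cv2.projectPoints(X,np.array(p['rvec'],float),np.array(p['tvec'],float),np.array(p['K']),None)[0].reshape(-1,2)
    M=np.array(p['mount']); q=st['ee_rot']; T=R.from_quat([q[1],q[2],q[3],q[0]]).as_matrix()
    c=((X-np.array(st['position']))@T-M[:3,3])@M[:3,:3]
    rr=np.hypot(c[:,0],c[:,1]); th=np.arctan2(rr,c[:,2]); K=p['K']
    return np.stack([K[0][2]+K[0][0]*th*c[:,0]/rr,K[1][2]+K[1][1]*th*c[:,1]/rr],1)
E
python3 - <<'E'
from h import *
st=manip.get_state(); print(st, manip.grip_point_offset)
for n in ['scene','side','wrist']:
    p=eyes.get_image(n); save(p,n+'0.png')
    if n!='wrist': print(n,ray(p,(192,256)))
    else: print(p['mount'],p['K'])
    for t in ['pin_c','stand','control','hole','pad','pivot','press','pin']:
        for m in mark_of(p,t)[:4]:
            o,d=ray(p,m['point'],st); z={'pin_c':.085,'hole':.065,'pad':.248,'pivot':.17,'pin':.005}.get(t,0)
            print(n,t,np.round(m['point'],1),round(m['confidence'],2),np.round(atz(o,d,z),4))
E
```

```text
pics
{'clock': 0.0, 'qpos': array([-1.28300002e+00,  2.76603697e-01,  1.50618177e+00, -7.59680703e-06,
        1.36072328e+00, -1.21000767e-01]), 'qd': array([ 1.35568470e-03,  6.39867246e-04, -1.83355297e-04, -1.20941113e-03,
        9.21834834e-05, -1.53242209e-04]), 'effort': array([-1.08752061e-03, -4.16767645e+01, -2.45801532e+01, -5.85207249e-05,
        1.11244130e-02,  3.23514587e-05]), 'position': array([ 0.22839747, -0.52708095,  0.23041539]), 'ee_rot': array([-6.15819955e-04,  8.35914465e-01, -5.48858897e-01, -7.33917663e-04]), 'contact_force': array([-0.25691232,  0.45452424,  0.21632924]), 'moment': array([-0.01327504, -0.04588909, -0.02123237]), 'width': 0.08541320130959962} -0.0187
scene (array([1.08744035, 0.94646163, 0.78338029]), array([-0.40825145, -0.75066964, -0.51944764]))
scene pin_c [245.9 331.7] 0.67 [0.4782 0.315  0.085 ]
scene pin_c [258.4 328. ] 0.55 [0.5231 0.355  0.085 ]
scene pin_c [260.9 324.8] 0.47 [0.5379 0.3594 0.085 ]
scene pin_c [191.4 261.4] 0.27 [ 0.5182 -0.0578  0.085 ]
scene stand [275.8 272.5] 0.94 [0.6551 0.2701 0.    ]
scene stand [261.2 32
[... 1543 characters left out ...]
d [157.8 299. ] 0.38 [ 0.4217 -0.0691  0.248 ]
side pivot [180.4 189.6] 0.89 [0.7978 0.0121 0.17  ]
side press [211.3 200. ] 0.9 [0.7772 0.0163 0.    ]
side pin [279.  269.3] 0.66 [0.4841 0.2743 0.005 ]
side pin [285.4 268.7] 0.57 [0.4841 0.2977 0.005 ]
side pin [212.4 200.6] 0.57 [0.7724 0.025  0.005 ]
[[ 9.99999972e-01  1.99027672e-05  2.34480818e-04 -1.01182893e-03]
 [-9.31693755e-05  9.48480295e-01  3.16836110e-01 -8.04541281e-02]
 [-2.16094521e-04 -3.16836123e-01  9.48480271e-01 -1.43342791e-01]
 [ 0.00000000e+00  0.00000000e+00  0.00000000e+00  1.00000000e+00]] [[297.31863964   0.         257.26256872]
 [  0.         297.31863964 188.02982884]
 [  0.           0.           1.        ]]
```

View pics/scene0.png

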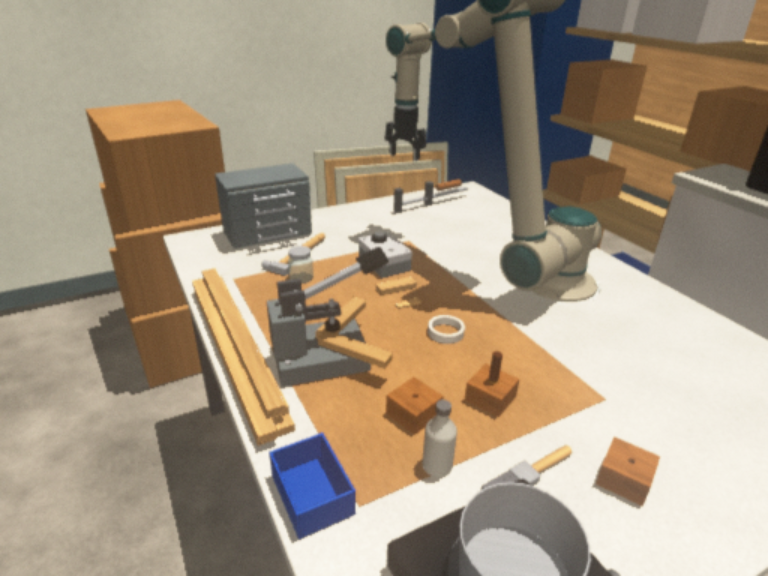

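View pics/side0.png

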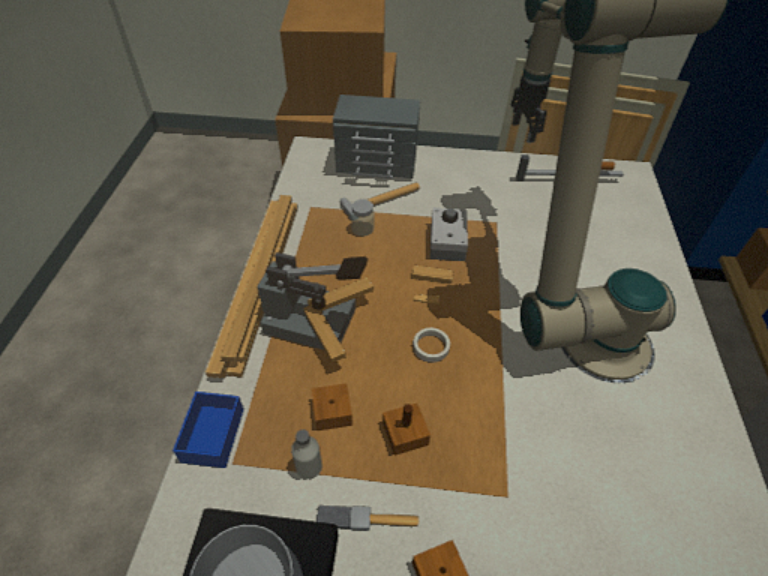

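View pics/wrist0.png

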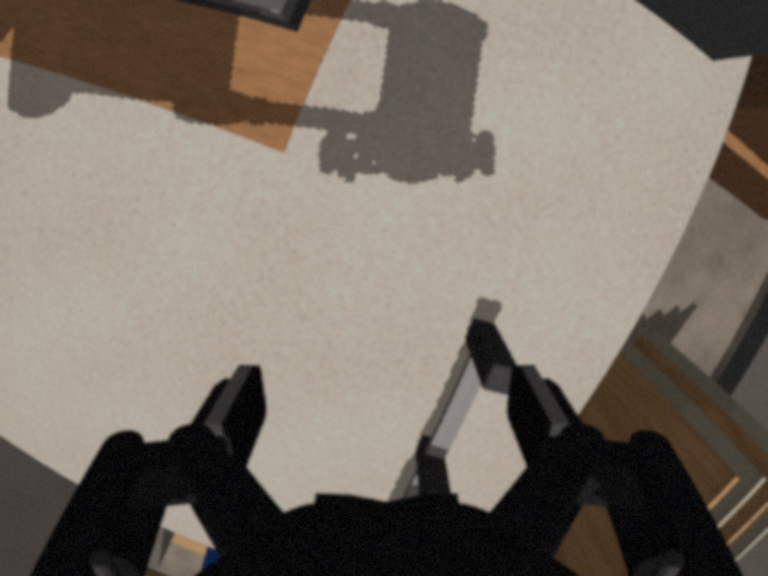

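```bash
python3 -m inch '[[1,-15,-27,-4,0],[1,-15,-27,-4,0],[1,-15,-27,-4,0],[1,-15,-27,-4,0],[1,-15,-27,-4,0],[1,-15,-27,-4,0],[1,-15,-27,-4,0],[1,-15,-27,-4,0],[1,-15,-27,-4,0],[1,-15,-27,-4,0],[1,0,0,0,0],[1,0,0,0,0]]' 60
cat >> h.py <<'E'
def look(name,fn,ts):
    st=manip.get_state(); p=eyes.get_image(name); save(p,fn)
    print('pos',np.round(st['position'],4),'q',np.round(st['qpos'],2),'F',np.round(st['contact_force'],1),'w',round(st['width'],4),'t',st['clock'])
    for t,z in ts:
        for m in mark_of(p,t)[:3]:
            o,d=ray(p,m['point'],st); print(t,np.round(m['point'],1),round(m['confidence'],2),np.round(atz(o,d,z),4))
    return st,p
def delta(X,st=None):
    st=st or manip.get_state(); q=st['ee_rot']; T=R.from_quat([q[1],q[2],q[3],q[0]]).as_matrix()
    return np.round(T.T@(np.array(X)-st['position'])*1000,1), np.round(T,3)
E
python3 - <<'E'
from h import *
look('wrist','w1.png',[('hole',.065),('control',0),('raised',.08)])
E
```

```text
clock: 2.35
position: [0.4246, -0.2741, 0.272]
ee_rot: [-0.0, 0.835, -0.551, 0.002]
contact_force: [-0.6, -0.5, 0.1]
width: 0.0857
pos [ 0.4246 -0.2741  0.272 ] q [-0.71  0.15  1.57  0.    1.42  0.46] F [-0.6 -0.5  0.1] w 0.0857 t 2.35
hole [172.3 253.4] 0.73 [ 0.408  -0.2757  0.065 ]
control [172.9 277.2] 0.97 [ 0.4041 -0.3142  0.    ]Traceback (most recent call last):
  File "<stdin>", line 2, in <module>
  File "h.py", line 27, in look
    for m in mark_of(p,t)[:3]:
             ~~~~~~~^^^^^
ValueError: it knows: brush, control, glue, hammer, hole, jar, offcut, pad, pin, pivot, press, stand, tape, wedge
```

View pics/w1.png

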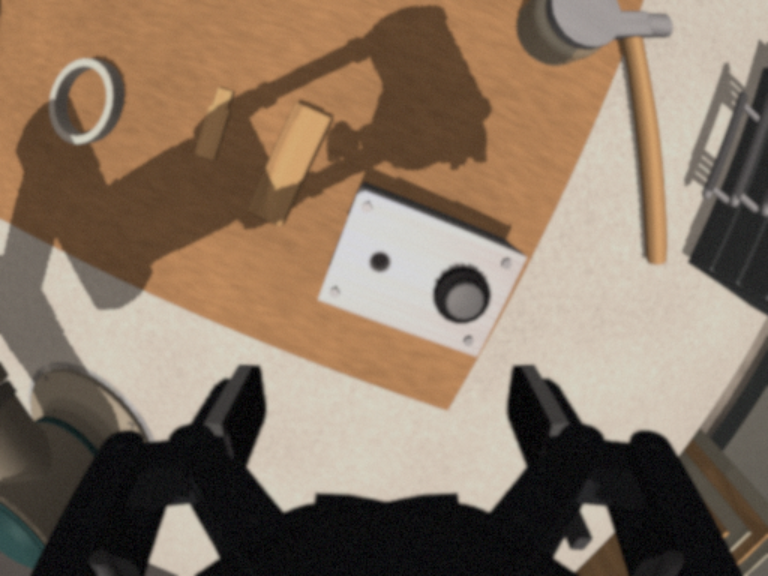

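```bash
python3 - <<'E'
from h import *
st=manip.get_state(); p=eyes.get_image('wrist'); g=cv2.cvtColor(p['frame'],cv2.COLOR_RGB2GRAY)
sub=g[162:187,240:267]; print(sub.min())
ys,xs=np.nonzero(sub<110); r,c=ys.mean()+162,xs.mean()+240; print(r,c,len(ys))
print(atz(*ray(p,(r,c),st),.065))
for u,v in [(368,205),(506,262),(468,340),(335,291)]:
    print(atz(*ray(p,(v/1.5,u/1.5),st),.065))
E
python3 -m inch '[[1,-27,-16,-2,0],[1,-27,-16,-2,0],[1,-27,-16,-2,0],[1,-27,-16,-2,0],[1,-27,-16,-2,0],[1,-27,-16,-2,0],[1,-27,-16,-2,0],[1,-27,-16,-2,0],[1,-27,-16,-2,0],[1,-27,-16,-2,0],[1,-27,-16,-2,0],[1,-27,-16,-2,0],[1,-27,-16,-2,0],[1,-27,-16,-2,0],[1,-27,-16,-2,0],[1,-27,-16,-2,0],[1,-27,-16,-2,0],[1,-27,-16,-2,0],[1,-27,-16,-2,0],[1,0,0,0,0]]'
python3 - <<'E'
from h import *
look('wrist','w2.png',[('pin_c',.085),('stand',0)])
E
```

```text
43
173.04761904761904 252.37142857142857 105
[ 0.40553768 -0.27619363  0.065     ]
[ 0.44367027 -0.2511601   0.065     ]
[ 0.4455087  -0.37484201  0.065     ]
[ 0.36875452 -0.37682825  0.065     ]
[ 0.36624926 -0.25309722  0.065     ]
clock: 4.22
position: [0.5243, 0.3105, 0.3004]
ee_rot: [0.005, 0.818, -0.575, 0.001]
contact_force: [0.5, 0.3, 0.2]
width: 0.0855
pos [0.5243 0.3105 0.3004] q [ 0.42  0.31  1.29 -0.01  1.55  1.65] F [0.5 0.3 0.2] w 0.0855 t 4.2167
pin_c [190.3 247. ] 0.72 [0.4785 0.3072 0.085 ]
pin_c [173.4 247.5] 0.63 [0.4999 0.314  0.085 ]
stand [171.5  85.8] 0.86 [0.3871 0.5756 0.    ]
stand [ 72.1 310.1] 0.83 [0.6545 0.2733 0.    ]
stand [175.  247.5] 0.75 [0.4736 0.307  0.    ]
```

View pics/w2.png

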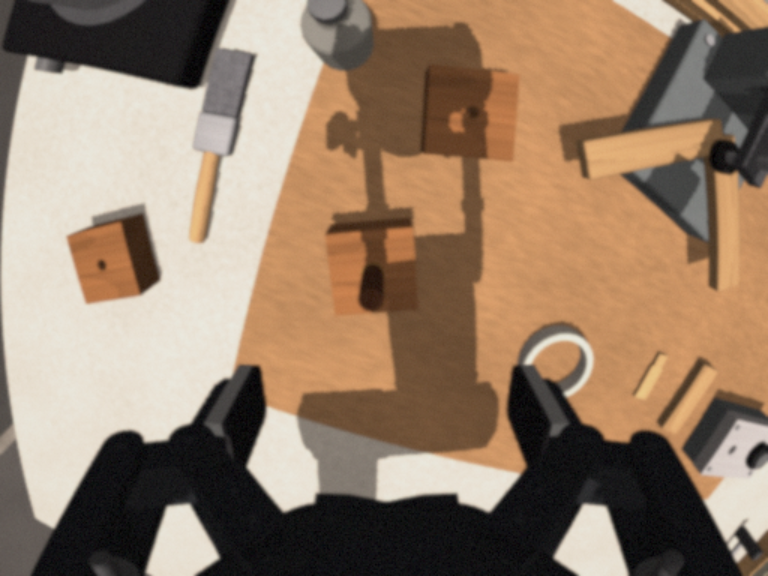

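```bash
cat >> h.py <<'E'
from scipy.optimize import minimize
def cylmask(p,st,x,y,z0,z1,r):
    a=np.linspace(0,2*np.pi,40); P=[]
    for z in (z0,z1): P.append(np.stack([x+r*np.cos(a),y+r*np.sin(a),0*a+z],1))
    uv=proj(p,np.vstack(P),st); h=cv2.convexHull((uv*16).astype(np.int32))
    m=np.zeros((384,512),np.uint8); cv2.fillConvexPoly(m,h,255,lineType=cv2.LINE_AA,shift=4); return m/255.
def fitcyl(p,st,mask,x0,z0,z1,r):
    f=lambda v: np.abs(cylmask(p,st,v[0],v[1],z0,z1,r)-mask).sum()
    b=minimize(f,x0,method='Nelder-Mead',options=dict(initial_simplex=[x0,[x0[0]+.01,x0[1]],[x0[0],x0[1]+.01]],xatol=1e-4))
    return b.x,b.fun,mask.sum()
E
python3 - <<'E'
from h import *
for n in ['wrist','scene','side']:
    st=manip.get_state(); p=eyes.get_image(n)
    for m in regions_of(p,'pin')[:2]:
        print(n,m['confidence'],m['bbox'],fitcyl(p,st,m['mask'].astype(float),[.48,.31],.05,.12,.01))
    if n=='wrist':
        for u,v in [(328,232),(415,228),(418,309),(336,315)]: print(atz(*ray(p,(v/1.5,u/1.5),st),.05))
        cv2.imwrite('pics/w2z.png',cv2.resize(p['frame'][140:220,200:300,::-1],None,fx=7,fy=7))
E
```

```text
wrist 0.82 [231.9, 171.0, 19.0, 33.9] (array([0.47990508, 0.30778224]), np.float64(64.93333333333334), np.float64(465.0))
[0.50032099 0.35049496 0.05      ]
[0.5298513  0.27753004 0.05      ]
[0.45707727 0.24682732 0.05      ]
[0.42503811 0.31896551 0.05      ]
scene 0.41 [325.8, 231.7, 8.8, 22.7] (array([0.47962116, 0.30652612]), np.float64(38.94117647058823), np.float64(142.0))
side 0.46 [264.0, 272.1, 12.0, 12.3] (array([0.47828961, 0.30935753]), np.float64(23.32156862745098), np.float64(103.0))
```

View pics/w2z.png

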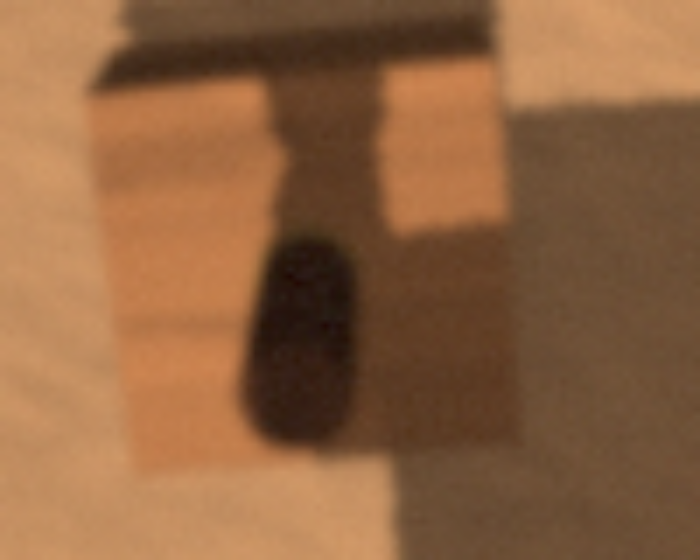

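```bash
python3 -m inch '[[1,0,0,10,-7],[1,0,0,10,-7],[1,0,0,10,-7],[1,0,0,10,-7],[1,0,0,10,-7],[1,0,0,10,-7],[1,0,0,10,-7],[1,0,0,10,-7],[1,0,0,0,-7],[1,0,0,0,-7],[1,0,0,0,-7],[1,0,0,0,-7],[1,0,0,0,0]]'
python3 - <<'E'
from h import *
st,p=look('wrist','w3.png',[('pin_c',.085),('stand',0)])
for m in regions_of(p,'pin')[:1]:
        print(m['confidence'],m['bbox'],fitcyl(p,st,m['mask'].astype(float),[.48,.31],.05,.12,.01))
print(delta([.4793,.308,.2],st))
E
```

```text
clock: 5.75
position: [0.5221, 0.2962, 0.2223]
ee_rot: [0.006, 0.991, 0.136, -0.0]
contact_force: [0.9, 0.1, -0.8]
width: 0.0851
pos [0.5221 0.2962 0.2223] q [ 0.41  0.32  1.46 -0.01  1.36  0.14] F [ 0.9  0.1 -0.8] w 0.0851 t 5.75
pin_c [150.4 216.1] 0.94 [0.4756 0.3095 0.085 ]
pin_c [142.1 227.5] 0.85 [0.4842 0.3203 0.085 ]
stand [139.9 227. ] 0.8 [0.4787 0.3056 0.    ]
stand [196.3 341.6] 0.6 [0.6447 0.2741 0.    ]
stand [109.2 394.8] 0.57 [0.6753 0.408  0.    ]
0.86 [204.3, 135.6, 29.8, 37.9] (array([0.47924361, 0.30854336]), np.float64(94.03137254901962), np.float64(687.0))
(array([-37.9, -23.1,  22.1]), array([[ 0.963,  0.27 ,  0.001],
       [ 0.27 , -0.963, -0.011],
       [-0.002,  0.011, -1.   ]]))
```

View pics/w3.png

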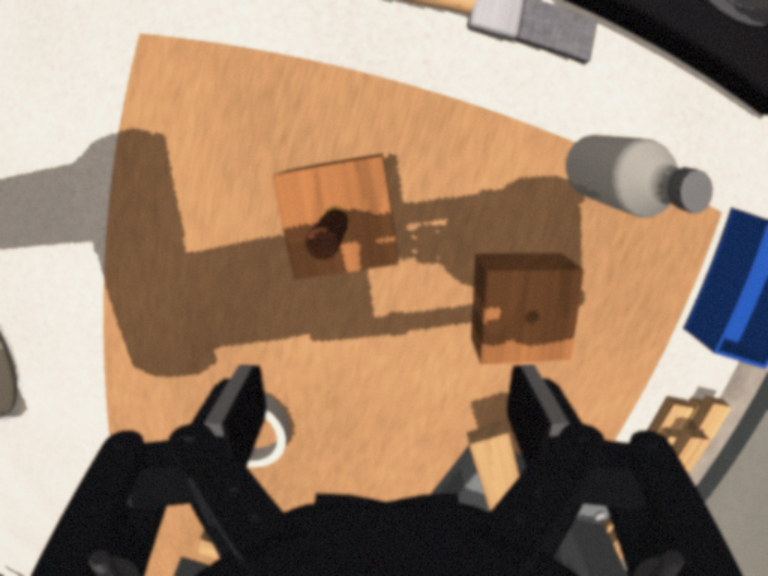

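```bash
python3 -m inch '[[1,-10,-6,0,0],[1,-10,-6,0,0],[1,-10,-6,0,0],[1,-8,-6,0,0],[1,-2,-1,0,0],[1,0,0,0,0],[1,0,0,0,0]]'
python3 - <<'E'
from h import *
print(delta([.4793,.3085,.2]))
E
```

```text
clock: 6.53
position: [0.47, 0.3119, 0.2226]
ee_rot: [0.005, 0.991, 0.133, -0.001]
contact_force: [0.1, -0.1, -0.2]
width: 0.0853
(array([ 8.2,  5.5, 22.6]), array([[ 0.965,  0.263,  0.   ],
       [ 0.263, -0.965, -0.011],
       [-0.003,  0.01 , -1.   ]]))
```

```bash
python3 -m inch '[[1,6,4,0,0],[1,0,0,0,0],[1,0,0,0,0]]'
python3 - <<'E'
from h import *
print(delta([.4793,.3085,.07]))
E
```

```text
clock: 6.78
position: [0.4782, 0.3096, 0.223]
ee_rot: [0.005, 0.991, 0.133, 0.0]
contact_force: [-0.5, 0.2, 0.4]
width: 0.0854
(array([  0.9,  -0.2, 153. ]), array([[ 0.965,  0.263,  0.002],
       [ 0.263, -0.965, -0.01 ],
       [-0.001,  0.011, -1.   ]]))
```

```bash
python3 -m inch '[[1,0,0,15,0],[1,0,0,15,0],[1,0,0,15,0],[1,0,0,15,0],[1,0,0,15,0],[1,0,0,15,0],[1,0,0,10,0],[1,0,0,5,0],[1,0,0,0,0],[1,0,0,0,0]]'
python3 - <<'E'
from h import *
st,p=look('wrist','w4.png',[])
print(delta([.4793,.3085,.07]))
E
```

```text
clock: 7.62
position: [0.486, 0.3075, 0.114]
ee_rot: [0.005, 0.992, 0.13, 0.003]
contact_force: [0.4, -1.0, -0.9]
width: 0.0854
pos [0.486  0.3075 0.114 ] q [ 0.45  0.36  1.68 -0.01  1.09  0.2 ] F [ 0.4 -1.  -0.9] w 0.0854 t 7.6167
(array([-6.6, -3.1, 44.1]), array([[ 0.966,  0.257,  0.008],
       [ 0.257, -0.966, -0.009],
       [ 0.005,  0.01 , -1.   ]]))
```

View pics/w4.png

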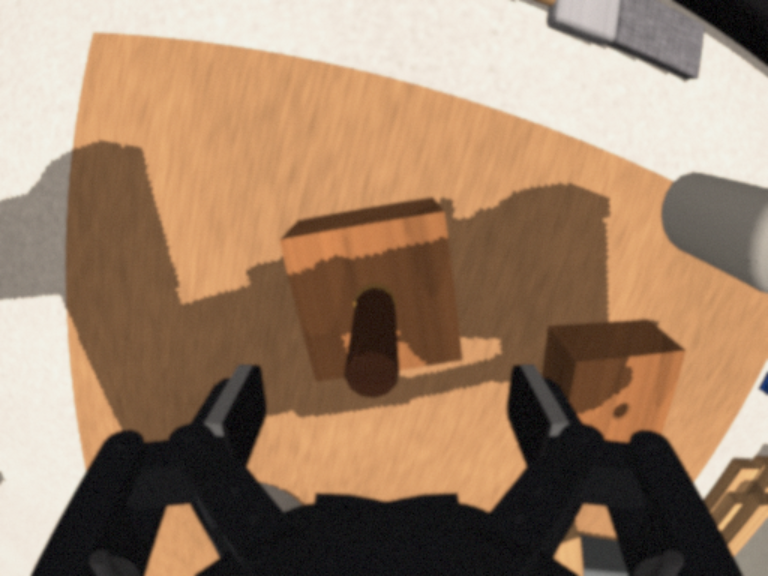

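```bash
python3 -m inch '[[1,-6,-3,0,0],[1,0,0,0,0],[1,0,0,12,0],[1,-1,0,12,0],[1,-1,0,10,0],[1,0,0,5,0],[1,0,0,0,0],[1,0,0,0,0]]'
python3 - <<'E'
from h import *
print(delta([.4793,.3085,.07]))
E
```

```text
clock: 8.33
position: [0.4801, 0.3107, 0.0795]
ee_rot: [0.003, 0.991, 0.13, 0.009]
contact_force: [0.5, -0.4, -0.3]
width: 0.0855
(array([-1.5,  1.9,  9.5]), array([[ 0.966,  0.258,  0.019],
       [ 0.258, -0.966, -0.003],
       [ 0.017,  0.008, -1.   ]]))
```

```bash
python3 -m inch '[[1,-1,2,4,0],[1,0,0,3,0],[1,0,0,2,0],[1,0,0,0,0],[1,0,0,0,0]]'
python3 - <<'E'
from h import *
print(delta([.4793,.3085,.07]))
E
```

```text
clock: 8.75
position: [0.4809, 0.3087, 0.0712]
ee_rot: [0.002, 0.991, 0.13, 0.01]
contact_force: [-0.2, -0.7, 0.8]
width: 0.0855
(array([-1.7, -0.2,  1.1]), array([[ 0.966,  0.258,  0.021],
       [ 0.258, -0.966, -0.002],
       [ 0.02 ,  0.007, -1.   ]]))
```

```bash
python3 -m inch '[[1,-1.5,0,0,0],[-1,0,0,0,0],[-1,0,0,0,0],[-1,0,0,0,0],[-1,0,0,0,0],[-1,0,0,0,0],[-1,0,0,0,0],[-1,0,0,0,0],[-1,0,0,0,0],[-1,0,0,0,0]]' 50
python3 - <<'E'
from h import *
look('wrist','w5.png',[])
E
```

```text
clock: 9.58
position: [0.4798, 0.3086, 0.0719]
ee_rot: [0.002, 0.991, 0.13, 0.011]
contact_force: [0.1, -0.8, 0.6]
width: 0.0186
pos [0.4798 0.3086 0.0719] q [ 0.46  0.39  1.76 -0.01  0.97  0.2 ] F [ 0.1 -0.8  0.6] w 0.0186 t 9.5833
```

View pics/w5.png

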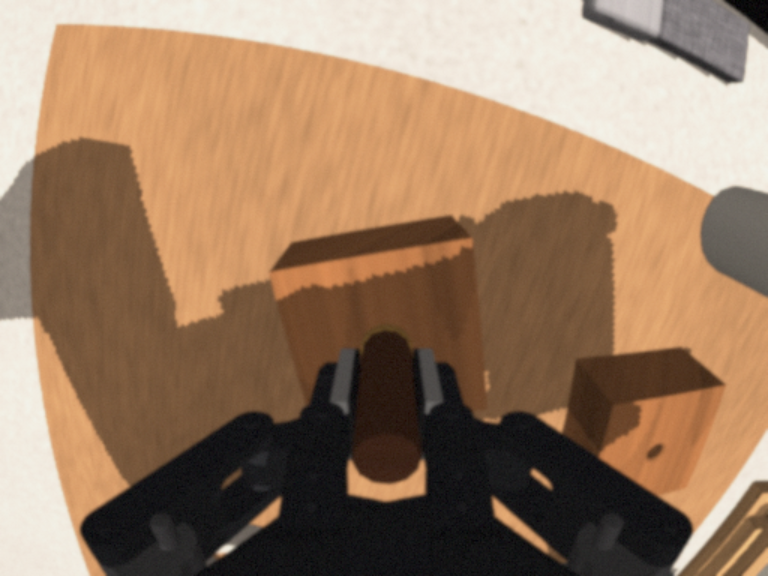

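```bash
python3 -m inch '[[-1,0,0,-5,0],[-1,0,0,-8,0],[-1,0,0,-8,0],[-1,0,0,-8,0],[-1,0,0,-8,0],[-1,0,0,-10,0],[-1,0,0,-10,0],[-1,0,0,-12,0],[-1,0,0,-15,0],[-1,0,0,-15,0],[-1,0,0,-15,0],[-1,0,0,-15,0],[-1,0,0,-15,0],[-1,0,0,-10,0],[-1,0,0,0,0],[-1,0,0,0,0]]'
python3 - <<'E'
from h import *
st,p=look('wrist','w6.png',[])
print(delta([.4065,-.276,.24]))
for m in regions_of(p,'pin')[:1]: print(m['bbox'],m['confidence'])
E
```

```text
clock: 10.97
position: [0.4761, 0.309, 0.2469]
ee_rot: [0.0, 0.991, 0.13, 0.016]
contact_force: [-0.3, 0.1, -0.7]
width: 0.0187
pos [0.4761 0.309  0.2469] q [ 0.46  0.24  1.52 -0.01  1.36  0.2 ] F [-0.3  0.1 -0.7] w 0.0187 t 10.9667
(array([-218.7,  547.1,    2.6]), array([[ 0.966,  0.258,  0.032],
       [ 0.258, -0.966,  0.004],
       [ 0.032,  0.005, -0.999]]))
[233.1, 199.9, 48.9, 121.9] 0.73
```

View pics/w6.png

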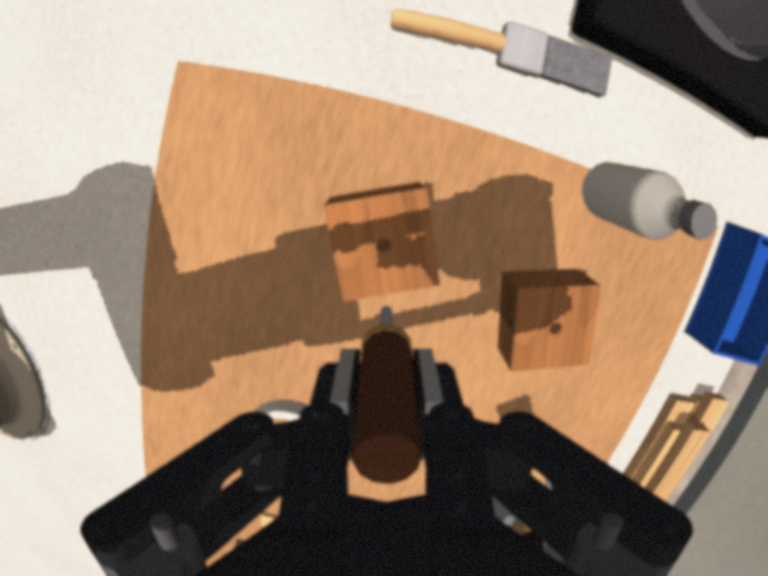

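```bash
python3 -m inch '[[-1,-6,15,0,0],[-1,-12,30,0,0],[-1,-12,30,0,0],[-1,-12,30,0,0],[-1,-12,30,0,0],[-1,-12,30,0,0],[-1,-12,30,0,0],[-1,-12,30,0,0],[-1,-12,30,0,0],[-1,-12,30,0,0],[-1,-12,30,0,0],[-1,-12,30,0,0],[-1,-12,30,0,0],[-1,-12,30,0,0],[-1,-12,30,0,0],[-1,-10,25,0,0],[-1,-8,20,0,0],[-1,-4,10,0,0],[-1,0,0,0,0],[-1,0,0,0,0]]'
python3 - <<'E'
from h import *
st,p=look('wrist','w7.png',[('hole',.065)])
print(delta([.4065,-.276,.2]))
E
```

```text
clock: 12.73
position: [0.3876, -0.2466, 0.2255]
ee_rot: [-0.002, 0.991, 0.13, -0.004]
contact_force: [-0.6, 1.3, -0.2]
width: 0.0187
pos [ 0.3876 -0.2466  0.2255] q [-0.72  0.11  1.74 -0.    1.3  -0.98] F [-0.6  1.3 -0.2] w 0.0187 t 12.7333
hole [200.1 266.7] 0.71 [ 0.4037 -0.2759  0.065 ]
(array([10.1, 34. , 25.6]), array([[ 0.966,  0.26 , -0.008],
       [ 0.26 , -0.966,  0.002],
       [-0.007, -0.004, -1.   ]]))
```

View pics/w7.png

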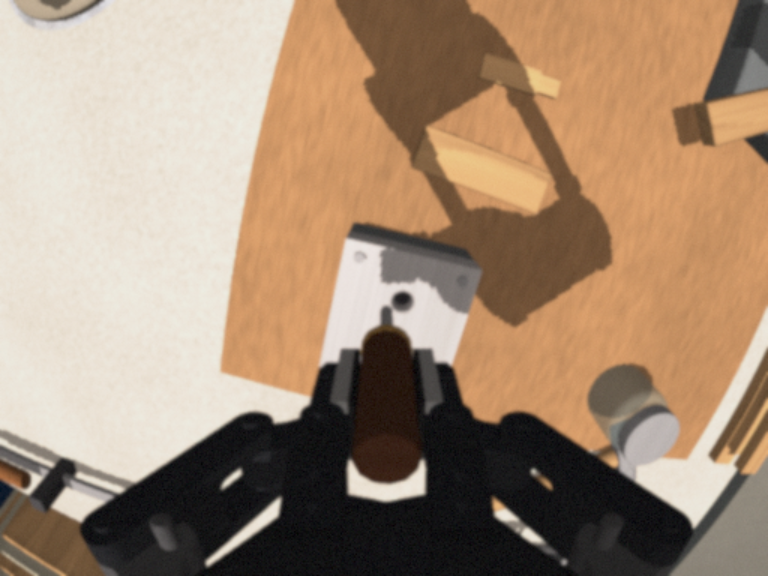

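```bash
python3 -m inch '[[-1,3,10,0,0],[-1,3,10,0,0],[-1,2,6,0,0],[-1,0,0,0,0],[-1,0,0,0,0],[-1,0,0,0,0]]'
python3 - <<'E'
from h import *
st,p=look('wrist','w8.png',[('hole',.065)])
print(delta([.405,-.276,.2]))
T=delta([0,0,0])[1]; print('tip',st['position']+.0619*T[:,2])
E
```

```text
clock: 13.33
position: [0.4054, -0.2677, 0.2256]
ee_rot: [-0.002, 0.991, 0.134, -0.004]
contact_force: [-0.1, -0.3, -0.3]
width: 0.019
pos [ 0.4054 -0.2677  0.2256] q [-0.72  0.15  1.69 -0.    1.31 -0.99] F [-0.1 -0.3 -0.3] w 0.019 t 13.3333
(array([-2.2,  8.3, 25.6]), array([[ 0.964,  0.265, -0.008],
       [ 0.265, -0.964,  0.003],
       [-0.007, -0.005, -1.   ]]))
tip [ 0.40488975 -0.26749592  0.16366836]
```

View pics/w8.png

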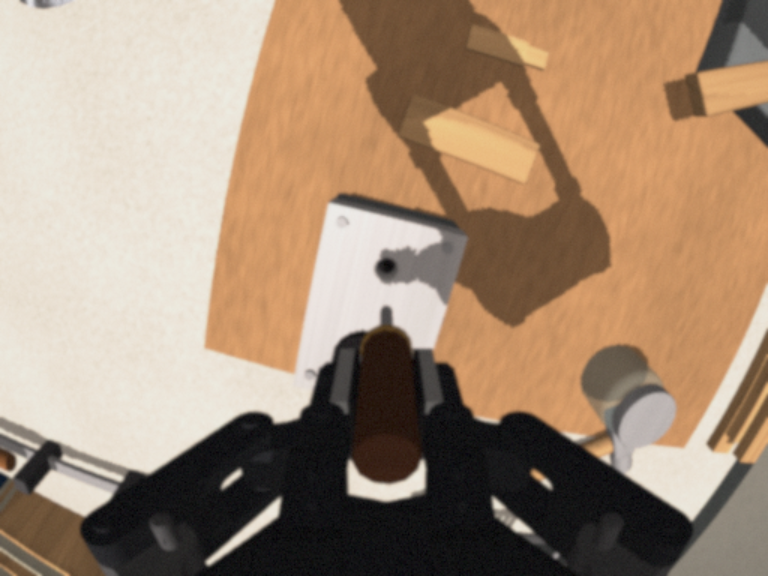

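```bash
cat >> h.py <<'E'
def darkhole(p,st,z,win):
    r0,r1,c0,c1=win; g=cv2.GaussianBlur(cv2.cvtColor(p['frame'],cv2.COLOR_RGB2GRAY),(0,0),1)
    s=g[r0:r1,c0:c1]; t=(int(s.min())+np.median(s))/2; ys,xs=np.nonzero(s<t); 
    print(s.min(),np.median(s),len(ys)); rc=(ys.mean()+r0,xs.mean()+c0); return rc,atz(*ray(p,rc,st),z)
E
python3 - <<'E'
from h import *
st=manip.get_state(); p=eyes.get_image('wrist')
print(darkhole(p,st,.065,(166,190,246,270)))
T=delta([0,0,0])[1]
for r in (.0619,): print(proj(p,st['position']+r*T[:,2],st))
for r,c in [(173.3,257.3),(178,257.3),(183,257.3)]: print(atz(*ray(p,(r,c),st),.065))
cv2.imwrite('pics/w8z.png',cv2.resize(p['frame'][150:260,200:320,::-1],None,fx=6,fy=5.4))
E
```

```text
17 119.5 92
((np.float64(177.48913043478262), np.float64(257.8369565217391)), array([ 0.40538745, -0.27434534,  0.065     ]))
[[258.89369548 205.58960836]]
[ 0.40360546 -0.27003156  0.065     ]
[ 0.40498662 -0.27504538  0.065     ]
[ 0.40647007 -0.28043054  0.065     ]
```

View pics/w8z.png

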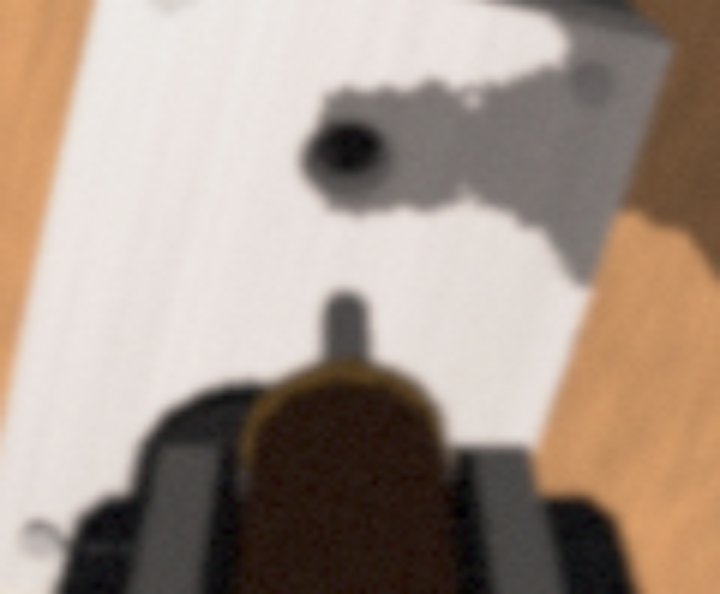

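```bash
python3 -m inch '[[-1,-1,6,0,0],[-1,0,0,0,0],[-1,0,0,12,0],[-1,0,0,12,0],[-1,0,0,12,0],[-1,0,0,12,0],[-1,0,0,12,0],[-1,0,0,6,0],[-1,0,0,0,0],[-1,0,0,0,0]]'
python3 - <<'E'
from h import *
st,p=look('wrist','w9.png',[])
T=delta([0,0,0])[1]; print(T,'tip',st['position']+.0619*T[:,2])
cv2.imwrite('pics/w9z.png',cv2.resize(p['frame'][150:260,200:320,::-1],None,fx=6,fy=5.4))
E
```

```text
clock: 14.32
position: [0.4053, -0.2752, 0.1588]
ee_rot: [-0.0, 0.991, 0.133, -0.002]
contact_force: [0.7, -0.3, 0.2]
width: 0.0188
pos [ 0.4053 -0.2752  0.1588] q [-0.74  0.21  1.79 -0.    1.15 -1.  ] F [ 0.7 -0.3  0.2] w 0.0188 t 14.3167
[[ 0.964  0.264 -0.005]
 [ 0.264 -0.964 -0.   ]
 [-0.004 -0.001 -1.   ]] tip [ 0.40500148 -0.27522877  0.09693917]
```

View pics/w9z.png

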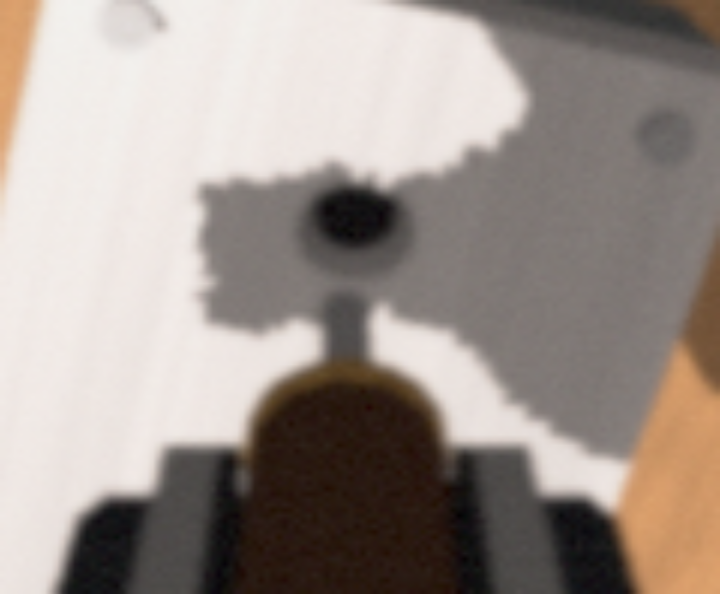

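```bash
python3 - <<'E'
from h import *
st=manip.get_state(); p=eyes.get_image('wrist')
a=np.linspace(0,2*np.pi,40); im=cv2.resize(p['frame'][:,:,::-1],None,fx=6,fy=6)
for c,col in [((.405,-.2755),(0,0,255)),((.4055,-.2775),(0,255,0))]:
    uv=proj(p,np.stack([c[0]+.008*np.cos(a),c[1]+.008*np.sin(a),0*a+.065],1),st)
    cv2.polylines(im,[(uv*6+3).astype(np.int32)],True,col,1)
cv2.imwrite('pics/w9o.png',im[900:1400,1250:1850])
E
```

```text
(no output)
```

View pics/w9o.png

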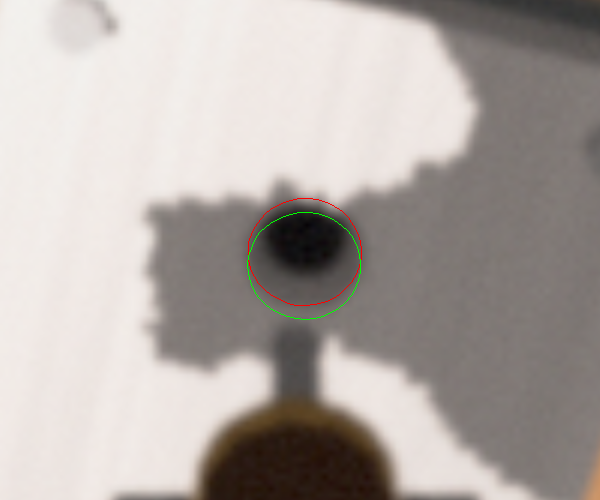

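```bash
python3 -m inch '[[-1,0,0,7,0],[-1,0,0,7,0],[-1,0,0,7,0],[-1,0,0,5,0],[-1,0,0,3,0],[-1,0,0,0,0],[-1,0,0,0,0]]'
python3 - <<'E'
from h import *
st,p=look('wrist','w10.png',[])
T=delta([0,0,0])[1]; print(T,'tip',st['position']+.0619*T[:,2])
cv2.imwrite('pics/w10z.png',cv2.resize(p['frame'][150:260,200:320,::-1],None,fx=6,fy=5.4))
E
```

```text
clock: 15.0
position: [0.4064, -0.2763, 0.1289]
ee_rot: [0.001, 0.991, 0.133, -0.001]
contact_force: [0.6, 1.1, 0.1]
width: 0.0188
pos [ 0.4064 -0.2763  0.1289] q [-0.74  0.23  1.84 -0.    1.07 -1.  ] F [0.6 1.1 0.1] w 0.0188 t 15.0
[[ 0.964  0.265 -0.001]
 [ 0.264 -0.964 -0.003]
 [-0.002  0.002 -1.   ]] tip [ 0.40635583 -0.27647191  0.06695298]
```

View pics/w10z.png

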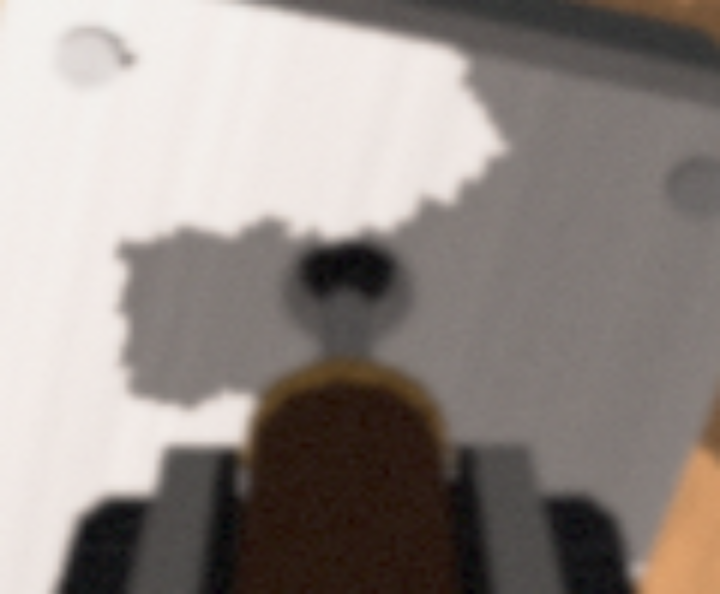

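```bash
python3 -m inch '[[-1,0,0,4,0],[-1,0,0,4,0],[-1,0,0,3,0],[-1,0,0,2,0],[-1,0,0,0,0],[-1,0,0,0,0]]'; python3 -m inch '[[-1,0,0,3,0],[-1,0,0,3,0],[-1,0,0,3,0],[-1,0,0,2,0]]'
```

```text
clock: 15.55
position: [0.4072, -0.277, 0.1157]
ee_rot: [0.002, 0.991, 0.133, -0.0]
contact_force: [-0.6, 0.2, 1.8]
width: 0.0188
clock: 15.88
position: [0.4078, -0.2778, 0.1099]
ee_rot: [0.004, 0.991, 0.134, 0.001]
contact_force: [-4.6, 4.7, 19.9]
width: 0.0188
```

```bash
python3 -m inch '[[-1,0,0,1,0],[-1,0,0,1,0]]'; python3 -m inch '[[-1,0,0,-3,0],[-1,0,0,-6,0],[-1,0,0,-10,0],[-1,0,0,-12,0],[-1,0,0,-15,0],[-1,0,0,-20,0],[-1,0,0,-20,0],[-1,0,0,-20,0],[-1,0,0,-15,0],[-1,0,0,-8,0],[-1,0,0,0,0],[-1,0,0,0,0]]'
python3 - <<'E'
from h import *
st,p=look('wrist','w11.png',[])
print(delta([.48,.305,.24]))
E
```

```text
clock: 16.05
position: [0.4074, -0.2772, 0.1105]
ee_rot: [0.004, 0.991, 0.134, 0.001]
contact_force: [-1.0, 1.1, 6.4]
width: 0.0195
clock: 17.05
position: [0.4067, -0.276, 0.2435]
ee_rot: [0.003, 0.991, 0.134, 0.0]
contact_force: [0.4, 0.1, -0.4]
width: 0.0186
pos [ 0.4067 -0.276   0.2435] q [-0.74  0.14  1.65 -0.    1.34 -1.  ] F [ 0.4  0.1 -0.4] w 0.0186 t 17.05
(array([ 2.246e+02, -5.408e+02,  2.000e-01]), array([[ 0.964,  0.265,  0.001],
       [ 0.265, -0.964, -0.005],
       [-0.001,  0.006, -1.   ]]))
```

View pics/w11.png

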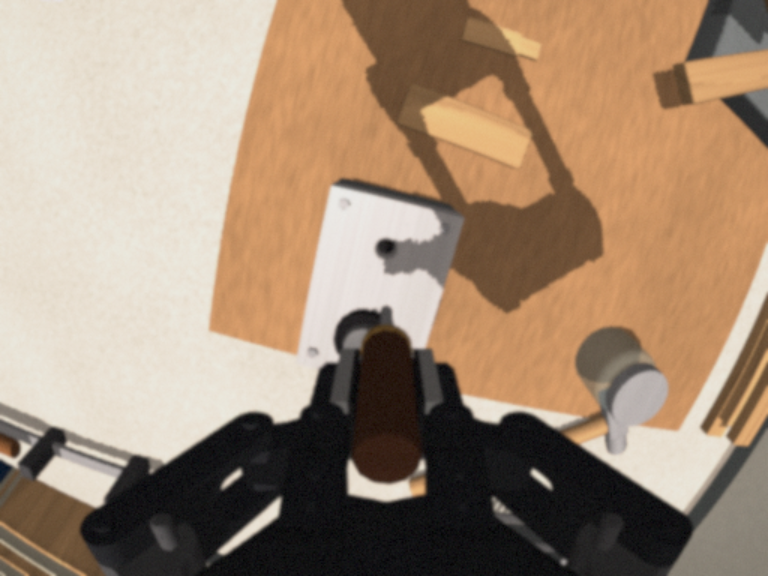

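```bash
python3 -m inch '[[-1,6,-15,0,0],[-1,12,-30,-1,0],[-1,12,-30,-1,0],[-1,12,-30,-1,0],[-1,12,-30,-1,0],[-1,12,-30,-1,0],[-1,12,-30,-1,0],[-1,12,-30,-1,0],[-1,12,-30,-1,0],[-1,12,-30,-1,0],[-1,12,-30,-1,0],[-1,12,-30,-1,0],[-1,12,-30,-1,0],[-1,12,-30,-1,0],[-1,12,-30,-1,0],[-1,11,-28,-1,0],[-1,9,-22,0,0],[-1,4,-10,0,0],[-1,0,0,0,0],[-1,0,0,0,0]]'
python3 - <<'E'
from h import *
st,p=look('wrist','w12.png',[('stand',0)])
print(delta([.48,.3086,.2]))
T=delta([0,0,0])[1]; print('tip',st['position']+.0619*T[:,2])
E
```

```text
clock: 18.77
position: [0.4587, 0.2769, 0.2281]
ee_rot: [0.0, 0.991, 0.131, -0.022]
contact_force: [-0.3, -0.8, -0.3]
width: 0.0189
pos [0.4587 0.2769 0.2281] q [0.41 0.24 1.56 0.01 1.38 0.14] F [-0.3 -0.8 -0.3] w 0.0189 t 18.7667
stand [141.6 289. ] 0.9 [0.4813 0.3053 0.    ]
stand [193.5 396.8] 0.77 [0.6492 0.2805 0.    ]
(array([ 30.1, -25.8,  27.4]), array([[ 0.965,  0.258, -0.043],
       [ 0.258, -0.966, -0.006],
       [-0.043, -0.006, -0.999]]))
tip [0.45602715 0.27653409 0.16629374]
```

View pics/w12.png

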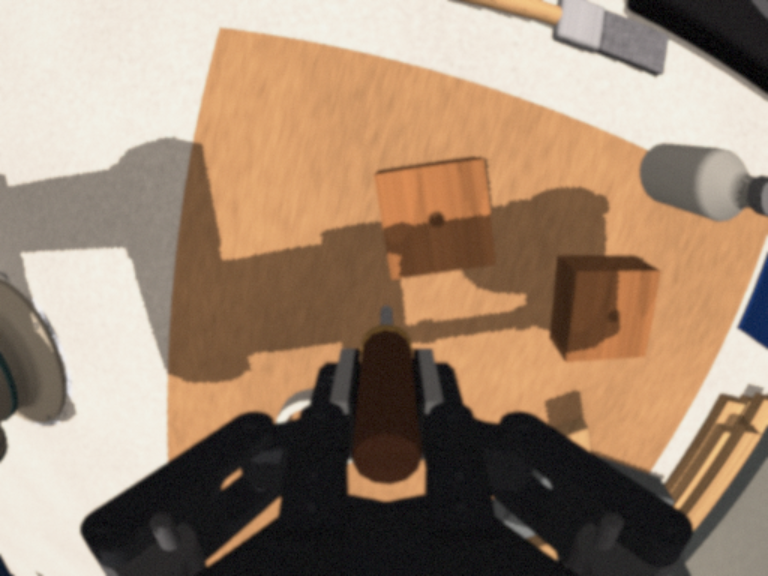

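```bash
python3 -m inch '[[-1,8,-7,0,0],[-1,8,-7,0,0],[-1,8,-6,0,0],[-1,2,-2,0,0],[-1,0,0,0,0],[-1,0,0,0,0]]'
python3 - <<'E'
from h import *
st,p=look('wrist','w13.png',[('stand',0)])
print(delta([.48,.3086,.2]))
T=delta([0,0,0])[1]; print('tip',st['position']+.0619*T[:,2])
print(darkhole(p,st,.05,(120,165,245,300)))
E
```

```text
clock: 19.37
position: [0.4818, 0.3022, 0.2282]
ee_rot: [0.0, 0.992, 0.127, -0.021]
contact_force: [-0.8, 0.4, -0.6]
width: 0.0189
pos [0.4818 0.3022 0.2282] q [0.43 0.29 1.49 0.01 1.4  0.17] F [-0.8  0.4 -0.6] w 0.0189 t 19.3667
stand [211.4 373.6] 0.95 [0.6488 0.2697 0.    ]
stand [156.1 263.6] 0.74 [0.479  0.3035 0.    ]
(array([ 1.5, -6.6, 28.2]), array([[ 0.967,  0.252, -0.041],
       [ 0.252, -0.968, -0.006],
       [-0.041, -0.004, -0.999]]))
tip [0.47925646 0.30178598 0.16633875]
52 128.0 757
((np.float64(153.69749009247028), np.float64(274.6750330250991)), array([0.48827779, 0.3199759 , 0.05      ]))
```

View pics/w13.png

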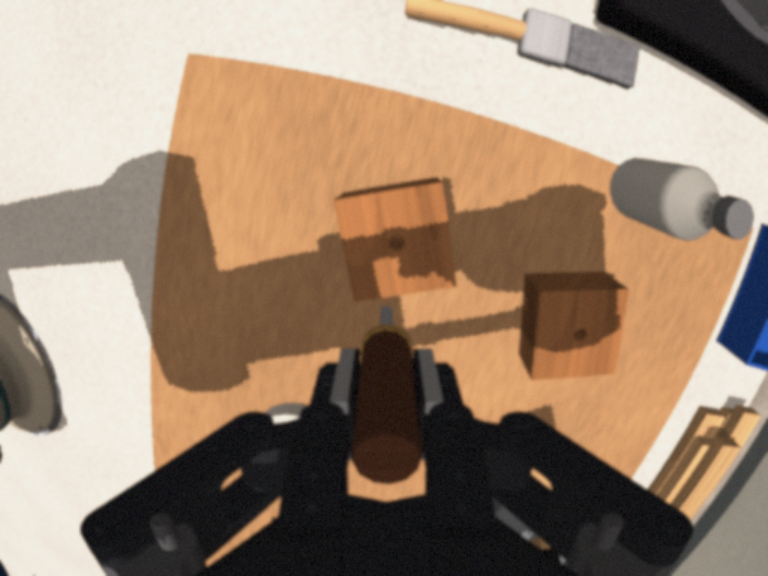

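```bash
python3 -m inch '[[-1,0,0,-30,0],[-1,0,0,-30,0],[-1,0,0,-30,0],[-1,0,0,0,0],[-1,0,0,0,0]]'; python3 -c "
from h import *
print(delta([.48,.3086,.2]))"
python3 -m inch '[[-1,0,0,30,0],[-1,0,0,30,0],[-1,0,0,30,0],[-1,0,0,0,0],[-1,0,0,0,0]]'; python3 -c "
from h import *
print(delta([.48,.3086,.2]))"
```

```text
clock: 19.88
position: [0.4824, 0.3007, 0.3194]
ee_rot: [0.002, 0.992, 0.127, -0.025]
contact_force: [-0.1, -0.4, -0.7]
width: 0.0194
(array([  5.5,  -8. , 119.3]), array([[ 0.967,  0.251, -0.048],
       [ 0.251, -0.968, -0.01 ],
       [-0.049, -0.002, -0.999]]))
clock: 20.3
position: [0.4773, 0.2991, 0.2272]
ee_rot: [0.002, 0.992, 0.127, -0.023]
contact_force: [0.5, 0.5, -0.2]
width: 0.0191
(array([ 6.3, -8.4, 26.9]), array([[ 0.967,  0.251, -0.045],
       [ 0.251, -0.968, -0.009],
       [-0.046, -0.003, -0.999]]))
```

```bash
python3 -m inch '[[-1,-35,0,0,0],[-1,-35,0,0,0],[-1,-35,0,0,0],[-1,0,0,0,0],[-1,0,0,0,0]]'; python3 -c "
from h import *
print(delta([.48,.3086,.2]))"
python3 -m inch '[[-1,12,0,0,0],[-1,12,0,0,0],[-1,12,0,0,0],[-1,12,0,0,0],[-1,12,0,0,0],[-1,12,0,0,0],[-1,12,0,0,0],[-1,8,0,0,0],[-1,0,0,0,0],[-1,0,0,0,0]]'; python3 -c "
from h import *
print(delta([.48,.3086,.2]))"
```

```text
clock: 20.72
position: [0.3743, 0.2721, 0.2342]
ee_rot: [0.001, 0.992, 0.126, -0.022]
contact_force: [0.7, 0.3, -0.6]
width: 0.0186
(array([112.8,  -8.8,  29.3]), array([[ 0.967,  0.25 , -0.043],
       [ 0.25 , -0.968, -0.008],
       [-0.044, -0.003, -0.999]]))
clock: 21.55
position: [0.4874, 0.3008, 0.2323]
ee_rot: [-0.0, 0.992, 0.124, -0.015]
contact_force: [-0.8, -0.8, 1.1]
width: 0.0188
(array([-4.2, -9.2, 32.5]), array([[ 0.969,  0.246, -0.031],
       [ 0.246, -0.969, -0.003],
       [-0.03 , -0.004, -1.   ]]))
```

```bash
python3 -m inch '[[-1,-2,-5,6,0],[-1,0,-3,6,0],[-1,0,0,6,0],[-1,0,0,6,0],[-1,0,0,6,0],[-1,0,0,6,0],[-1,0,0,6,0],[-1,0,0,6,0],[-1,0,0,6,0],[-1,0,0,6,0],[-1,0,0,4,0],[-1,0,0,0,0],[-1,0,0,0,0]]'
cat >> h.py <<'E'
def tip(st,L=.0619):
    q=st['ee_rot']; T=R.from_quat([q[1],q[2],q[3],q[0]]).as_matrix(); return st['position']+L*T[:,2],T
E
python3 - <<'E'
from h import *
st,p=look('wrist','w14.png',[('stand',0)])
t,T=tip(st); print('tip',t,T[:,2], 'tooldelta tip->hole', T.T@(np.array([.4793,.3086,.05])-t)*1000)
cv2.imwrite('pics/w14z.png',cv2.resize(p['frame'][130:260,190:340,::-1],None,fx=5,fy=4.5))
E
```

```text
clock: 22.63
position: [0.4775, 0.3077, 0.1605]
ee_rot: [0.0, 0.992, 0.125, -0.018]
contact_force: [0.4, 0.1, -0.6]
width: 0.0189
pos [0.4775 0.3077 0.1605] q [0.44 0.33 1.61 0.01 1.24 0.19] F [ 0.4  0.1 -0.6] w 0.0189 t 22.6333
stand [175.6 265.8] 0.94 [0.481  0.3038 0.    ]
stand [230.4 390.6] 0.84 [0.6444 0.2773 0.    ]
tip [0.47537638 0.30743025 0.09864861] [-0.03480503 -0.00503451 -0.99938144] tooldelta tip->hole [5.78972484e+00 1.82198117e-02 4.84760721e+01]
```

View pics/w14z.png

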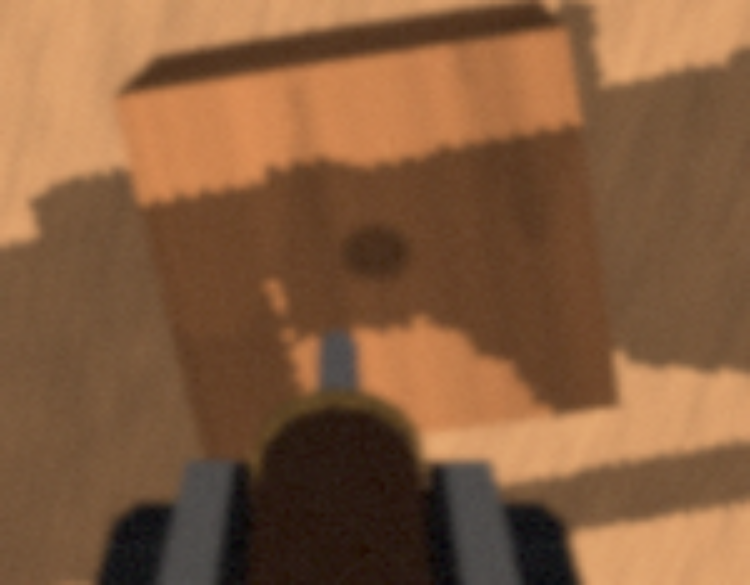

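```bash
python3 - <<'E'
from h import *
st=manip.get_state(); p=eyes.get_image('wrist')
h=atz(*ray(p,(185.1,264.9),st),.05); t,T=tip(st); print(h, proj(p,t,st), proj(p,[.4793,.3086,.05],st))
print(T.T@(h-t)*1000, T.T@(np.array([.4793,.3086,.05])-t)*1000)
for dx in (-.002,0,.002): print(proj(p,t+T[:,0]*dx,st))
E
```

```text
[0.47927401 0.30883569 0.05      ] [[258.96020178 205.58764389]] [[264.86105743 185.34847713]]
[ 5.66295896 -0.17988776 48.77346721] [ 5.62986479  0.0549112  48.7737072 ]
[[256.27036446 205.58885991]]
[[258.96020178 205.58764389]]
[[261.64969924 205.58547076]]
```

```bash
python3 -m inch '[[-1,3,-0.5,4,0],[-1,0.3,0,6,0],[-1,0.3,0,6,0],[-1,0.3,0,6,0],[-1,0.2,0,4,0],[-1,0,0,2,0],[-1,0,0,0,0],[-1,0,0,0,0]]'
python3 - <<'E'
from h import *
st,p=look('wrist','w15.png',[])
t,T=tip(st); print('tip',t,T[:,2], 'tooldelta tip->hole', T.T@(np.array([.4793,.3086,.05])-t)*1000)
cv2.imwrite('pics/w15z.png',cv2.resize(p['frame'][130:260,190:340,::-1],None,fx=5,fy=4.5))
E
```

```text
clock: 23.45
position: [0.4814, 0.3096, 0.1301]
ee_rot: [0.0, 0.992, 0.125, -0.017]
contact_force: [0.2, -0.8, 0.2]
width: 0.0184
pos [0.4814 0.3096 0.1301] q [0.44 0.36 1.64 0.01 1.17 0.19] F [ 0.2 -0.8  0.2] w 0.0184 t 23.45
tip [0.47939675 0.30928727 0.06826892] [-0.03315871 -0.00426249 -0.99944101] tooldelta tip->hole [ 0.34264778  0.71635033 18.2648433 ]
```

View pics/w15z.png

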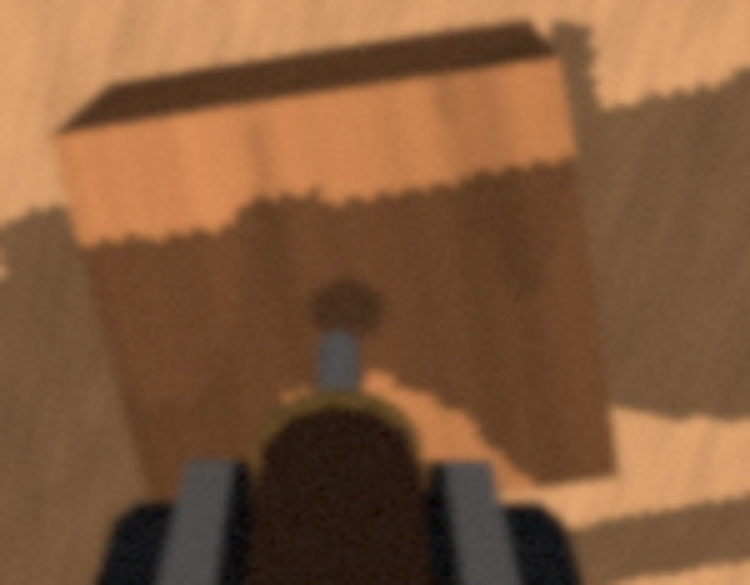

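```bash
python3 -m inch '[[-1,0.5,0.5,4,0],[-1,0.2,0,4,0],[-1,0.1,0,3,0],[-1,0,0,1,0],[-1,0,0,0,0],[-1,0,0,0,0]]'
python3 - <<'E'
from h import *
st,p=look('wrist','w16.png',[])
t,T=tip(st); print('tip',t,T[:,2], 'tooldelta tip->hole', T.T@(np.array([.4793,.3086,.05])-t)*1000)
cv2.imwrite('pics/w16z.png',cv2.resize(p['frame'][130:260,190:340,::-1],None,fx=5,fy=4.5))
E
```

```text
clock: 24.0
position: [0.4824, 0.3094, 0.1175]
ee_rot: [-0.0, 0.992, 0.125, -0.016]
contact_force: [0.1, 0.9, 0.6]
width: 0.0186
pos [0.4824 0.3094 0.1175] q [0.44 0.37 1.66 0.01 1.14 0.19] F [0.1 0.9 0.6] w 0.0186 t 24.0
tip [0.48045975 0.30913238 0.05563049] [-0.03184623 -0.00362805 -0.9994862 ] tooldelta tip->hole [-1.07595866  0.25372953  5.66646132]
```

View pics/w16z.png

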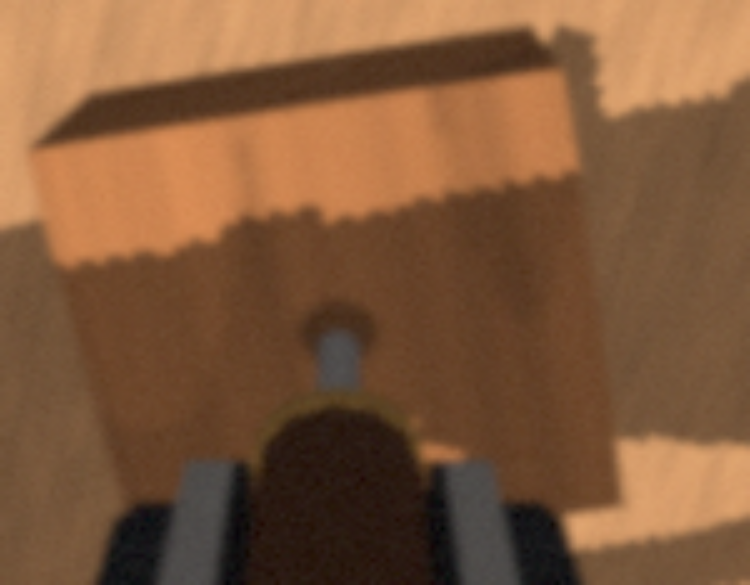

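```bash
python3 -m inch '[[-1,0,0,4,0],[-1,0,0,4,0],[-1,0,0,3,0],[-1,0,0,1,0],[-1,0,0,0,0]]'
python3 - <<'E'
from h import *
st,p=look('wrist','w17.png',[])
t,T=tip(st); print('tip',t,T[:,2], 'tooldelta tip->hole', T.T@(np.array([.4793,.3086,.01])-t)*1000)
cv2.imwrite('pics/w17z.png',cv2.resize(p['frame'][130:260,190:340,::-1],None,fx=5,fy=4.5))
E
```

```text
clock: 24.47
position: [0.4822, 0.3094, 0.1046]
ee_rot: [-0.0, 0.992, 0.125, -0.016]
contact_force: [0.8, -0.2, -0.2]
width: 0.0191
pos [0.4822 0.3094 0.1046] q [0.44 0.38 1.68 0.01 1.11 0.19] F [ 0.8 -0.2 -0.2] w 0.0191 t 24.4667
tip [0.48022398 0.30922531 0.04270674] [-0.03123069 -0.00331996 -0.99950669] tooldelta tip->hole [-0.03286762  0.52484887 32.72153297]
```

View pics/w17z.png

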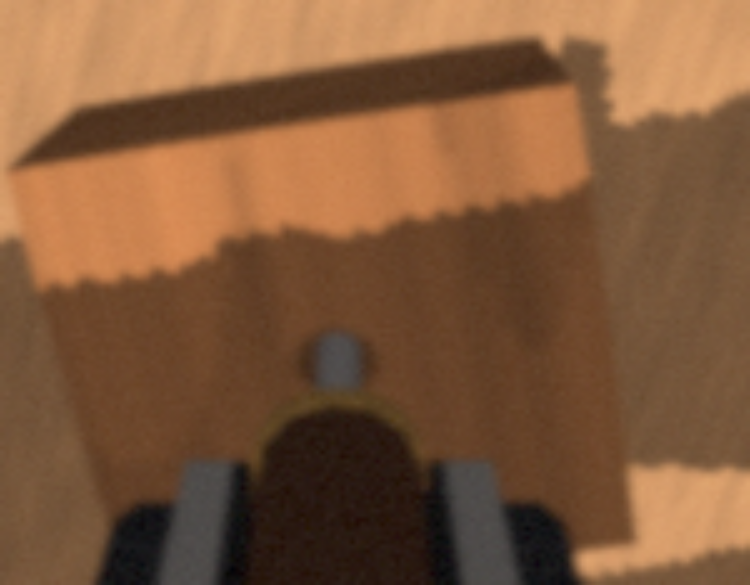

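Inserted and centred, no contact force. Continue down.

```bash
python3 -m inch '[[-1,0,0,4,0],[-1,0,0,4,0],[-1,0,0,4,0],[-1,0,0,4,0],[-1,0,0,3,0],[-1,0,0,1,0],[-1,0,0,0,0]]'
python3 -m inch '[[-1,0,0,3,0],[-1,0,0,3,0],[-1,0,0,2,0],[-1,0,0,0,0]]'
python3 - <<'E'
from h import *
st=manip.get_state(); t,T=tip(st); print('tip',t,T[:,2],st['contact_force'])
E
```

```text
clock: 25.1
position: [0.4814, 0.3093, 0.0823]
ee_rot: [-0.0, 0.992, 0.125, -0.016]
contact_force: [-0.4, -0.3, -1.3]
width: 0.0188
clock: 25.43
position: [0.4813, 0.3094, 0.0736]
ee_rot: [-0.0, 0.992, 0.125, -0.016]
contact_force: [-0.2, -0.9, -1.3]
width: 0.0188
tip [0.47939368 0.30920261 0.0117747 ] [-0.03110828 -0.00324897 -0.99951074] [-0.24505876 -0.92219736 -1.2851963 ]
```

```bash
python3 -m inch '[[-1,0,0,1.5,0],[-1,0,0,1,0],[-1,0,0,0.5,0]]'; python3 -m inch '[[-0.6,0,0,0,0],[-0.4,0,0,0,0],[-0.2,0,0,0,0],[0,0,0,0,0],[0.5,0,0,0,0],[1,0,0,0,0],[1,0,0,0,0],[1,0,0,0,0],[1,0,0,0,0]]'
python3 - <<'E'
from h import *
st,p=look('wrist','w18.png',[])
E
```

```text
clock: 25.68
position: [0.4815, 0.3095, 0.0719]
ee_rot: [-0.0, 0.992, 0.125, -0.015]
contact_force: [-1.6, -0.9, 2.8]
width: 0.0186
clock: 26.43
position: [0.4819, 0.3098, 0.0718]
ee_rot: [-0.001, 0.992, 0.125, -0.015]
contact_force: [0.5, 0.1, 0.0]
width: 0.0853
pos [0.4819 0.3098 0.0718] q [0.44 0.42 1.72 0.01 1.03 0.19] F [0.5 0.1 0. ] w 0.0853 t 26.4333
```

View pics/w18.png

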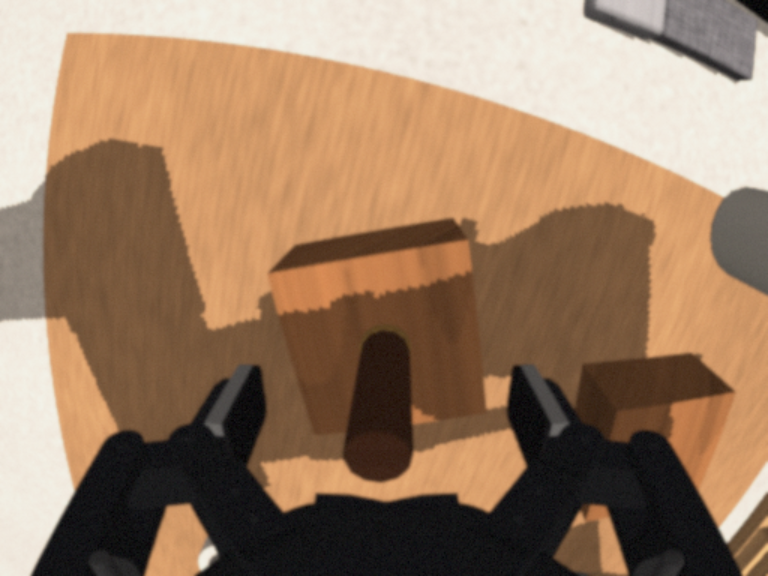

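```bash
python3 -m inch '[[1,0,0,-10,0],[1,0,0,-15,0],[1,0,0,-15,0],[1,0,0,-20,0],[1,0,0,-25,0],[1,0,0,-30,0],[1,0,0,-30,0],[1,0,0,-30,0],[1,0,0,-30,0],[1,0,0,-20,0],[1,0,0,-10,0],[1,0,0,0,0],[1,0,0,0,0]]'
python3 - <<'E'
from h import *
st,p=look('wrist','w19.png',[])
ms=regions_of(p,'pin')[:1]
for m in ms: print(m['confidence'],fitcyl(p,st,m['mask'].astype(float),[.479,.309],.05,.12,.01))
for n in ('scene','side'):
  p=eyes.get_image(n); save(p,n+'1.png')
  for m in regions_of(p,'pin')[:2]: print(n,m['confidence'],fitcyl(p,st,m['mask'].astype(float),[.479,.309],.05,.12,.01))
  for t,z in (('pad',.248),('pivot',.17),('press',0)):
    for m in mark_of(p,t)[:2]: print(n,t,m['point'],round(m['confidence'],2),atz(*ray(p,m['point']),z))
E
```

```text
clock: 27.57
position: [0.4875, 0.3095, 0.3267]
ee_rot: [-0.001, 0.992, 0.125, -0.013]
contact_force: [0.2, 0.3, -0.3]
width: 0.0851
pos [0.4875 0.3095 0.3267] q [0.44 0.26 1.3  0.01 1.61 0.19] F [ 0.2  0.3 -0.3] w 0.0851 t 27.5667
0.77 (array([0.4809939 , 0.30927186]), np.float64(58.7686274509804), np.float64(332.0))
scene 0.45 (array([0.47743462, 0.30264486]), np.float64(84.54117647058823), np.float64(95.0))
scene 0.24 (array([ 0.50187501, -0.21421298]), np.float64(4016.921568627451), np.float64(4094.0))
scene pad [173.4, 246.2] 0.8 [0.64199304 0.059808   0.248     ]
scene pivot [198.8, 196.0] 0.95 [0.796365   0.01406671 0.17      ]
scene press [241.2, 203.4] 0.84 [0.78421351 0.02227973 0.        ]
side pad [176.9, 231.2] 0.76 [0.63989851 0.04956401 0.248     ]
side pivot [180.9, 189.5] 0.57 [0.7976388  0.01455468 0.17      ]
side pivot [312.9, 205.5] 0.17 [0.64533904 0.47914921 0.17      ]
side press [214.3, 198.9] 0.57 [0.77831609 0.03124223 0.        ]
```

View pics/side1.png

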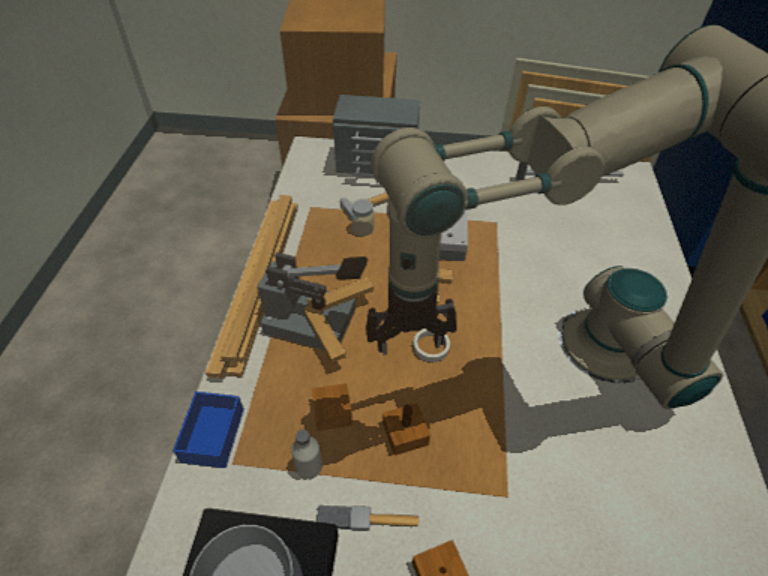

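View pics/w19.png

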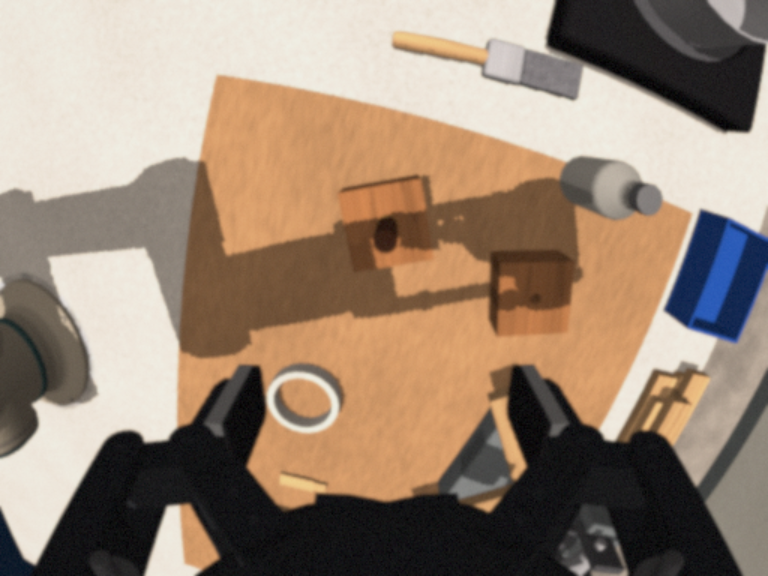

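```bash
python3 -m inch '[[-1,4,12,0,0],[-1,7,24,0,0],[-1,7,24,0,0],[-1,7,24,0,0],[-1,7,24,0,0],[-1,7,24,0,0],[-1,7,24,0,0],[-1,7,24,0,0],[-1,7,24,0,0],[-1,7,20,0,0],[-1,4,10,0,0],[-1,0,0,0,0],[-1,0,0,0,0]]' 60
python3 - <<'E'
from h import *
st,p=look('wrist','w20.png',[('pad',.248),('pivot',.17),('press',0)])
print(tip(st)[1])
E
```

```text
clock: 29.25
position: [0.6232, 0.0813, 0.3207]
ee_rot: [0.002, 0.992, 0.124, -0.014]
contact_force: [-0.1, 0.3, 0.6]
width: -0.0002
pos [0.6232 0.0813 0.3207] q [ 0.02  0.34  1.19 -0.01  1.64 -0.23] F [-0.1  0.3  0.6] w -0.0002 t 29.25
pad [243.7 262.2] 0.57 [0.6335 0.0442 0.248 ]
press [200.8 343.4] 0.77 [0.7795 0.0234 0.    ]
press [297.4 120.6] 0.31 [ 0.4027 -0.3161 -0.    ]
[[ 9.68618195e-01  2.47049039e-01 -2.73050302e-02]
 [ 2.46960083e-01 -9.69002927e-01 -6.63659059e-03]
 [-2.80982175e-02 -3.14930114e-04 -9.99605118e-01]]
```

View pics/w20.png

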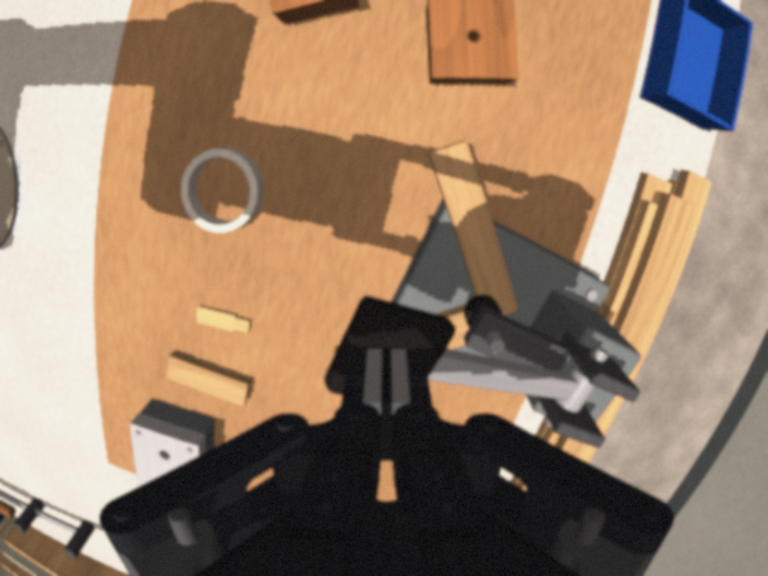

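```bash
cat >> h.py <<'E'
def padpt(v,along,side,up,ang=0.0):  # ang = angle above level
    x,y,yaw=v; ex=np.array([np.cos(yaw),np.sin(yaw),0]); ey=np.array([-np.sin(yaw),np.cos(yaw),0]); ez=np.array([0,0,1.])
    l=-np.cos(ang)*ex+np.sin(ang)*ez; n=np.sin(ang)*ex+np.cos(ang)*ez
    return np.array([x,y,.17])+along*l+side*ey+up*n
E
python3 - <<'E'
from h import *
from scipy.optimize import least_squares
st=manip.get_state(); p=eyes.get_image('wrist'); a=.4
obs=[((.21,.03,.008),(370,298)),((.15,.03,.008),(452,326)),((.21,-.03,.008),(329,380))]
f=lambda v: np.ravel([proj(p,padpt(v,*k,a),st)[0]-(np.array(uv)/1.5-.17) for k,uv in obs])
s=least_squares(f,[.797,.014,-.25]); v=s.x; print(v,f(v))
print('pad rest',padpt(v,.18,0,.008,.4),'level',padpt(v,.18,0,.008,0),'clamp level')
im=cv2.resize(p['frame'][:,:,::-1],None,fx=1.5,fy=1.5)
def draw(im,p,st,v,a,s):
  for up,col in ((.008,(0,0,255)),(-.008,(0,255,0))):
    P=np.array([padpt(v,*c,up,a) for c in ((.21,.03),(.15,.03),(.15,-.03),(.21,-.03))])
    cv2.polylines(im,[(proj(p,P,st)*s).astype(np.int32)],True,col,1)
  cv2.circle(im,tuple((proj(p,padpt(v,0,0,0,a),st)[0]*s).astype(int)),4,(255,0,0),1)
draw(im,p,st,v,.4,1.5); cv2.imwrite('pics/w20o.png',im)
for n in ('scene','side'):
  p=eyes.get_image(n); im=cv2.resize(p['frame'][:,:,::-1],None,fx=4,fy=4); draw(im,p,None,v,.4,4)
  c=proj(p,padpt(v,.1,0,0,.4))[0]*4; y,x=int(c[1]),int(c[0]); cv2.imwrite('pics/%so.png'%n,im[max(0,y-250):y+250,max(0,x-350):x+350])
E
```

```text
[ 0.7888147   0.01440678 -0.22990707] [ 0.12157466 -1.77858578  5.48258627 -1.08031488 -5.58747535  4.15888536]
pad rest [0.63041946 0.05147845 0.24746379] level [0.61355093 0.05542644 0.178     ] clamp level
```

View pics/w20o.png

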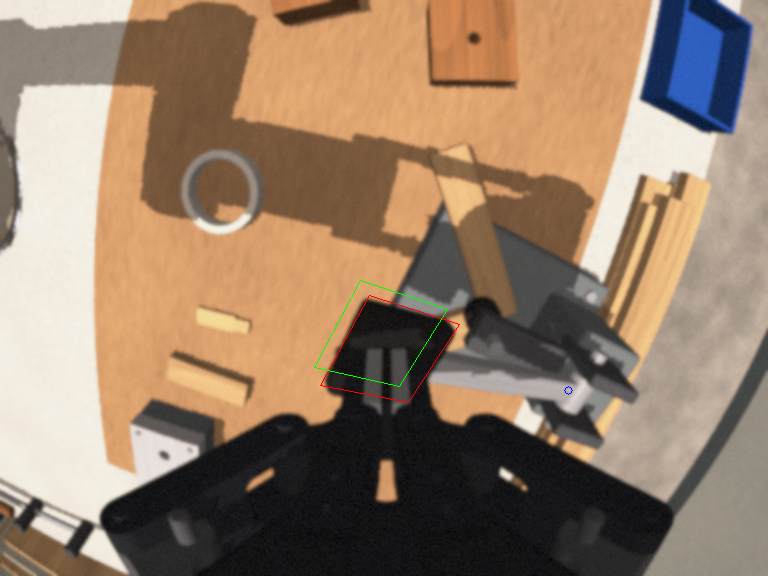

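View pics/sideo.png

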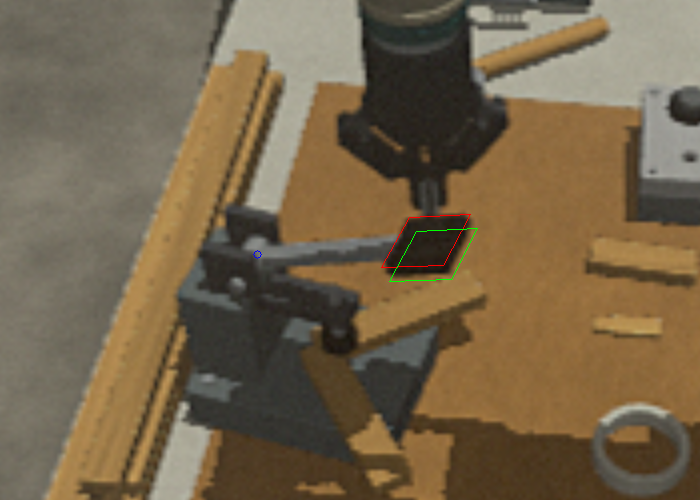

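View pics/sceneo.png

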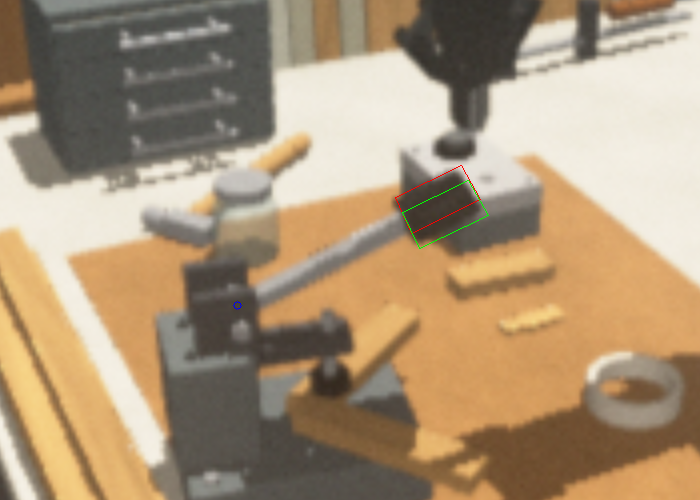

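```bash
python3 -m inch '[[-1,1,10,4,0],[-1,1,10,10,0],[-1,0,7,12,0],[-1,0,2,10,0],[-1,0,0,6,0],[-1,0,0,3,0],[-1,0,0,0,0],[-1,0,0,0,0]]'
python3 - <<'E'
from h import *
st,p=look('side','side2.png',[])
cv2.imwrite('pics/side2z.png',cv2.resize(p['frame'][120:250,150:300,::-1],None,fx=4.5,fy=4.5))
p=eyes.get_image('scene'); cv2.imwrite('pics/scene2z.png',cv2.resize(p['frame'][100:250,170:320,::-1],None,fx=4,fy=4))
print(delta([.633,.052,.25])[0])
E
```

```text
clock: 30.27
position: [0.6306, 0.053, 0.2713]
ee_rot: [0.002, 0.992, 0.127, -0.014]
contact_force: [0.0, 0.9, 1.0]
width: -0.0002
pos [0.6306 0.053  0.2713] q [-0.02  0.36  1.28 -0.01  1.53 -0.28] F [0.  0.9 1. ] w -0.0002 t 30.2667
[ 2.4  1.6 21.7]
```

View pics/side2z.png

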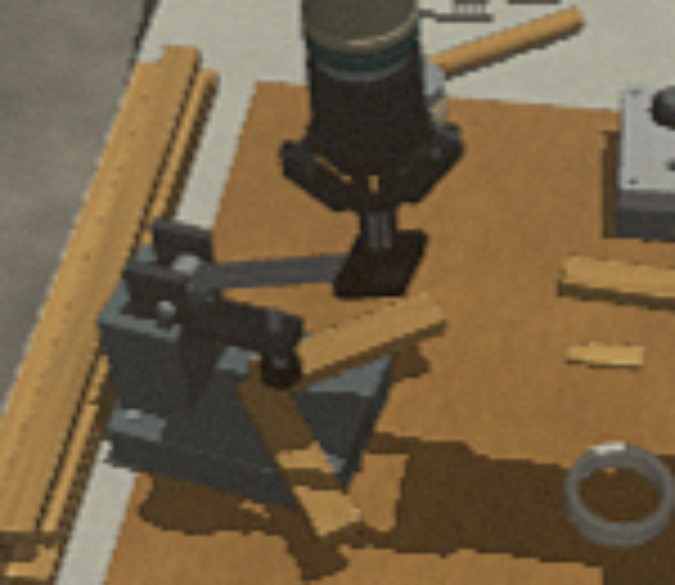

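View pics/scene2z.png

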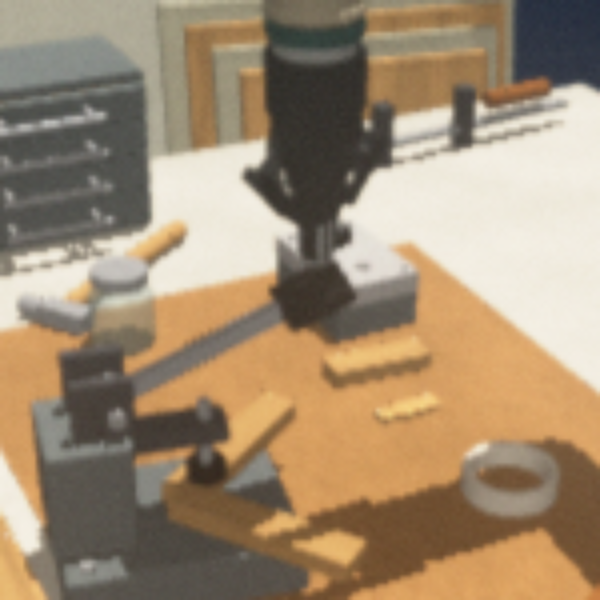

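```bash
python3 -m inch '[[-1,0,0,6,0],[-1,0,0,6,0],[-1,0,0,5,0],[-1,0,0,3,0],[-1,0,0,0,0]]'; python3 -m inch '[[-1,-1,0,5,0],[-1,-1,0,5,0],[-1,-1,0,5,0],[-1,-1,0,5,0]]'
```

```text
clock: 30.78
position: [0.6313, 0.0537, 0.2525]
ee_rot: [0.002, 0.992, 0.128, -0.011]
contact_force: [-0.2, 0.7, 4.6]
width: -0.0002
clock: 31.12
position: [0.6289, 0.0538, 0.2391]
ee_rot: [0.002, 0.992, 0.128, -0.006]
contact_force: [-1.7, 0.8, 7.4]
width: 0.0001
```

```bash
python3 -m inch '[[-1,-0.5,0,6,0],[-1,-0.5,0,6,0],[-1,-0.5,0,6,0],[-1,-0.5,0,6,0],[-1,-0.5,0,6,0],[-1,-0.5,0,5,0]]'
python3 - <<'E'
from h import *
st,p=look('scene','scene3.png',[])
cv2.imwrite('pics/scene3z.png',cv2.resize(p['frame'][100:250,170:320,::-1],None,fx=4,fy=4))
E
```

```text
clock: 31.62
position: [0.6264, 0.0542, 0.2152]
ee_rot: [0.002, 0.992, 0.128, 0.001]
contact_force: [-4.2, 0.7, 10.1]
width: 0.0001
pos [0.6264 0.0542 0.2152] q [-0.02  0.36  1.41 -0.    1.36 -0.28] F [-4.2  0.7 10.1] w 0.0001 t 31.6167
```

View pics/scene3z.png

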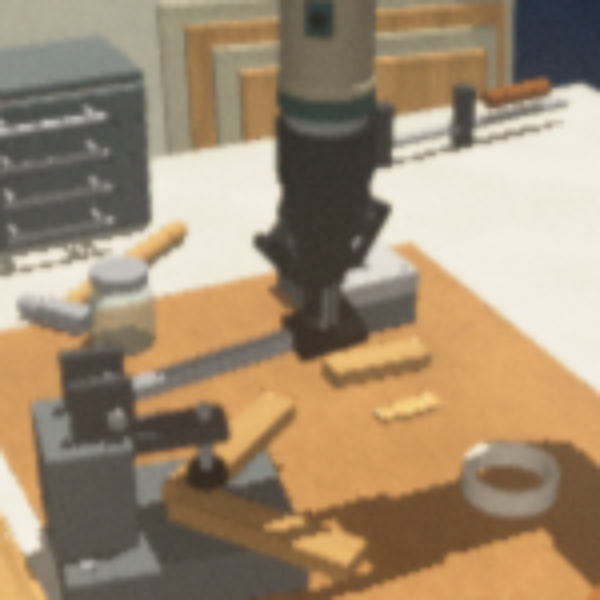

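```bash
python3 -m inch '[[-1,-0.5,0,6,0],[-1,-0.5,0,6,0],[-1,-0.5,0,6,0],[-1,-0.5,0,6,0],[-1,-0.5,0,5,0]]'; python3 -m inch '[[-1,0,0,5,0],[-1,0,0,4,0],[-1,0,0,3,0]]'
```

```text
clock: 32.08
position: [0.6232, 0.0548, 0.1957]
ee_rot: [0.002, 0.992, 0.129, 0.004]
contact_force: [-2.8, 0.4, 8.3]
width: -0.0001
clock: 32.33
position: [0.6223, 0.055, 0.1892]
ee_rot: [0.002, 0.992, 0.129, 0.006]
contact_force: [-2.1, 0.4, 9.7]
width: 0.0004
```

```bash
python3 -m inch '[[-1,0,0,4,0],[-1,0,0,4,0],[-1,0,0,4,0]]'; python3 -m inch '[[-1,0,0,2.5,0],[-1,0,0,2,0]]'
python3 - <<'E'
from h import *
st,p=look('scene','scene4.png',[])
cv2.imwrite('pics/scene4z.png',cv2.resize(p['frame'][100:250,170:320,::-1],None,fx=4,fy=4))
print(manip.get_state()['position'])
E
```

```text
clock: 32.58
position: [0.6219, 0.055, 0.1835]
ee_rot: [0.002, 0.992, 0.129, 0.008]
contact_force: [-3.2, -0.9, 8.7]
width: 0.0001
clock: 32.75
position: [0.6218, 0.0551, 0.1828]
ee_rot: [0.003, 0.992, 0.129, 0.009]
contact_force: [-3.4, 0.4, 8.8]
width: -0.0
pos [0.6218 0.0551 0.1828] q [-0.02  0.37  1.49 -0.    1.26 -0.28] F [-3.4  0.4  8.8] w -0.0 t 32.75
[0.62183533 0.05501945 0.18292896]
```

View pics/scene4z.png

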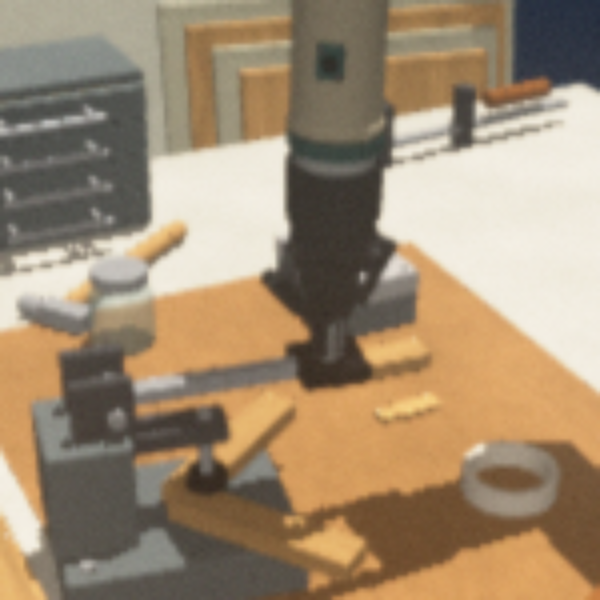

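```bash
python3 -m inch '[[-1,0,0,4,0],[-1,0,0,4,0],[-1,0,0,3,0]]'; python3 -c "
from h import *
for i in range(4): eyes.get_image('scene'); s=manip.get_state(); print(s['position'],s['contact_force'])"
```

```text
clock: 33.05
position: [0.6216, 0.0551, 0.1785]
ee_rot: [0.003, 0.992, 0.129, 0.012]
contact_force: [-3.3, -0.3, 9.4]
width: 0.0001
[0.62161774 0.05506469 0.17846261] [-3.08743276 -0.32844586 10.0098323 ]
[0.62163939 0.05506599 0.17857434] [-3.47560675 -1.24443687 10.00057945]
[0.62165711 0.05509409 0.17866229] [-3.39644599  0.57129687  9.47875053]
[0.62163439 0.05509138 0.17867731] [-3.2920155  -0.36589979  9.84803036]
```

```bash
python3 - <<'E'
from h import *
from scipy.optimize import least_squares
st=manip.get_state(); print(st['position'],tip(st)[1][:,2])
v=[.7965,.0143,-.235]
for n in ('scene','side'):
  p=eyes.get_image(n); im=cv2.resize(p['frame'][:,:,::-1],None,fx=6,fy=6,interpolation=cv2.INTER_CUBIC)
  for a,col in ((.05,(255,0,0)),(0,(0,0,255)),(-.05,(0,255,0))):
    P=np.array([padpt(v,*c,.008,a) for c in ((.21,.03),(.15,.03),(.15,-.03),(.21,-.03))])
    cv2.polylines(im,[(proj(p,P)*6+3).astype(np.int32)],True,col,1)
  c=proj(p,padpt(v,.12,0,0,0))[0]*6; y,x=int(c[1]),int(c[0]); cv2.imwrite('pics/%s5.png'%n,im[y-250:y+250,x-380:x+380])
E
```

```text
[0.62163439 0.05509138 0.17867731] [ 0.02368942 -0.00343215 -0.99971347]
```

View pics/scene5.png

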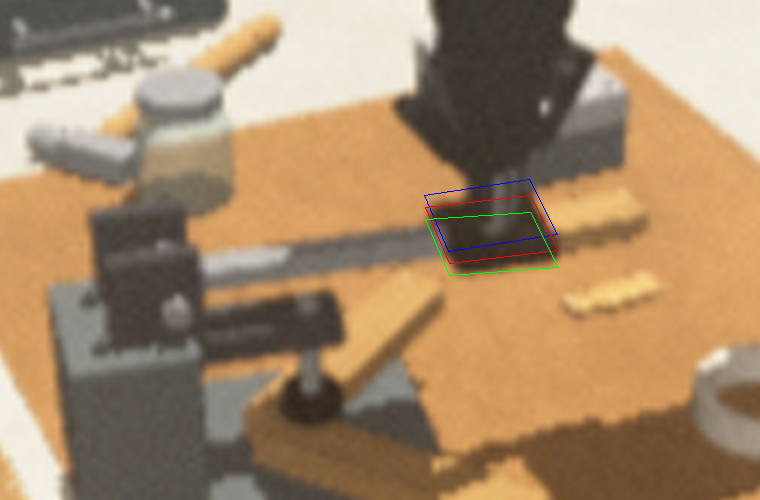

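View pics/side5.png

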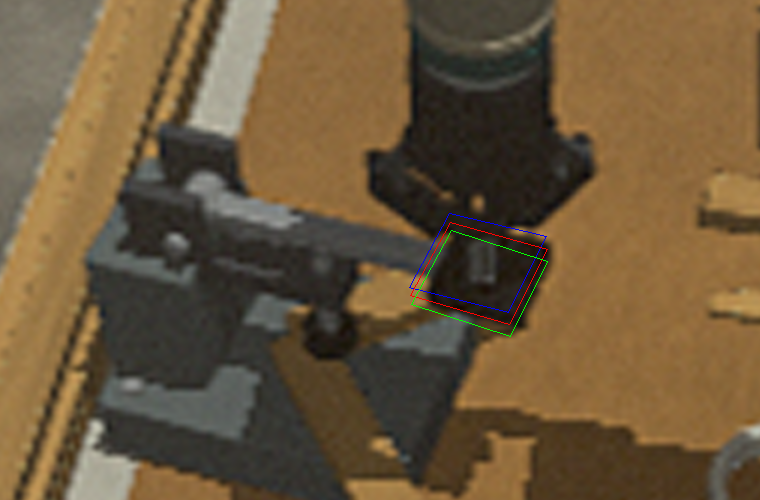

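View pics/scene4.png

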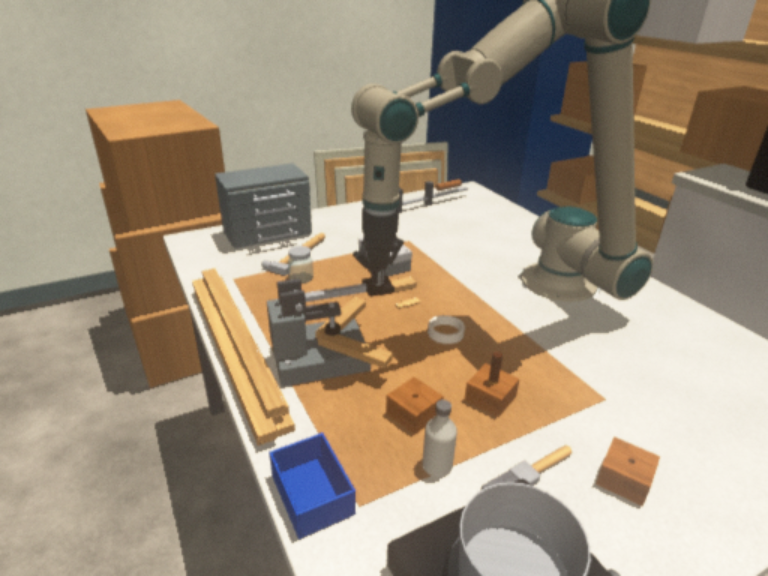

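The pin is home at (493,367), the lever is level, and the other objects haven't moved. I'm handing the job in.

```bash
python3 -c "
from h import *
s=manip.get_state(); print(s['position'],s['contact_force'],s['clock']); print(manip.sign_off())"
```

```text
[0.62163366 0.05510062 0.17871994] [-3.45172908  0.08032631  9.16189258] 33.35
the job is handed in; nothing more can be done
None
```

The job is done and handed in at about 33 s of the 72 s allowed. The hand-in reports no verdict, so these are my own checks.

- **Reset button:** I took the pin from the stand nearest the base and pushed it down the small hole. The pin tip travelled about 6 mm from first contact and met up to about 20 N, where 5 N holds the button fully down. The raised button was not approached.
- **Pin back in the stand:** I released it at the height where I had gripped it (TCP z 0.0719 m, with about 3 N of contact). Afterwards the pictures showed it upright and in its original place, with the handle within about 2 mm of where it started. One fit from the scene camera disagreed by about 6 mm, but its mask was poor.
- **Lever:** The shut fingertips hold the pad at z = 0.1787 m, where level is 0.178 m, with about 9–10 N. Model overlays in both fixed cameras matched level to within roughly 0.02–0.03 rad. It did not go near the firing angle, and only the arm is holding it.
- **Everything else:** I saw none of the other objects move. By the end, drift had tilted the tool about 1.4° from vertical, and it reached about 2.8° earlier. I allowed for this when putting the pin back.

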